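Square up the row of carving blanks and add the last one

ROBOT

A 6-joint arm with a two-finger parallel gripper is mounted at the origin on the work surface. World frame = base frame: x ahead of the robot, y to its left, z up, the work surface at z = 0. Lengths are in m, angles in degrees, forces in N, time in s.
With the tool pointing down it reaches from about 0.35 to 0.875 m from the base axis. Payload 15.5 kg.
Tool frame: the origin (TCP) lies between the finger pads; the fingertips stand 8 mm ahead of it and the grasp point (between the pads) lies 11 mm behind it; z points along the fingers, y is the line along which they close (so a half turn about z gives the same grasp; the last joint's range is limited). The gripper opens to 85 mm and grips with 20 to 120 N. Pads are 22 mm wide; open, the fingers measure 114 mm over their backs; the gripper's body (76 mm by 85 mm) begins 54 mm behind the grasp point. The pads swing forward as they close: fully open they stand 13 mm farther back than shut.
Start: joints at [-68.612, 28.281, 77.091, -0, 74.628, -5.472], TCP at [0.282, -0.558, 0.239] pointing down, gripper open.
Joint ranges: [-166.48, 166.48], [-47.26, 123.95], [12.59, 153.08], [-70.14, 250.14], [6.76, 159.57], [-176.63, 176.63]. Speed limits (degrees/s): [108.29, 108.29, 147.25, 172.46, 172.46, 172.46].

INTERFACE

Orientations are given as a 3x3 rotation matrix whose columns are the frame's x, y, z axes.
In Python, from workcell import robot gives the robot as it stands. The module is installed in compiled form; this text tells all that it offers.
- The arm moves only by the tool send_rows, never from a script. Its argument "series" is a list of rows, each a list of 3 entries, a list of its own where there are three numbers: the shift along the tool's x, y, z in cm, then the turn, a rotation vector about the tool's x, y, z in degrees, then the opening, from -1 (shut) to 1 (fully open), so that 0 is half open. In form: [[[tx, ty, tz], [ax, ay, az], grip], ...]. A call has 1 to 5 rows; each row is the pose to reach, as a shift and turn from the pose commanded when the call began, along the tool's axes at that moment; what a row does not reach only later rows make up. A row lasts 1/8 s, in which the tool goes at most 62.5 mm and 10.7 degrees, less where a joint would pass 70% of its speed; a pose out of reach is approached as far as the arm can. A call with a gripper value outside its range is refused whole. The fingers move at their own pace and stop on an object; the grip force is fixed at half the most. Time passes only in rows, so rows that repeat a pose let the fingers close. It gives the time, the measured TCP pose, the force, the opening and the grip force at its end, in the units of the state.
- robot.read_state(): the state, without advancing time (a new reading comes with each control period).
- robot.read_camera(name): name is "scene" or "side" or "wrist"; returns (picture, depth): 420x560x3 uint8, red, green, blue; 420x560 float32, m along the optical axis (not along the pixel's ray), 0 where there is no reading.
- robot.calibration(name): a dict with "intrinsics" (3x3 intrinsics, pixels), "xyz" and "attitude" of the camera in the world; the wrist camera has in their place "tool_from_camera" (4x4, takes a point from camera to tool coordinates, whose origin is the TCP and whose axes are the flange's). Camera axes: x right, y down, z forward; pixel columns grow to the right and rows downward; lengths in m; the calibration is good to about 2 mm. A picture is of the moment at which its call begins: read the wrist's pose just before it. calibration takes no time and is no camera call.
- robot.close_job(): hands the job in; it is judged then, once.
The state is a dict: "time": time; "joint_pos": joint angles; "qvel": joint speeds; "joint_torque": joint torques, N m; "tool_pos": TCP position; "orientation": TCP orientation; "contact_force": force on the tool from outside, world axes, zero at the start; "moment": the same for the moment, N m; "grip_width": finger opening in m; "grip_force": force on a finger pad.
Only numpy, scipy, OpenCV 4.12 (cv2) and the standard library are available. Lean on these libraries where they do the work, as an engineer would, in place of code of your own. Each camera call takes 0.05 s, during which the arm holds its last target. There are 200 camera calls.

TASK

Push the leaning row of carving blanks upright and tight against the rack's backstop. Then turn the spare blank that lies flat on the table up on its end: first lay it lengthwise up the sloping rest with its lower end on the lip and let go, take it again near its upper end, and stand it on end in the rack as the fourth of the row. Leave all four standing upright, face to face and tight against the backstop, their sides flush with the backstop's sides, and do not disturb the tools and other things on the table.

Things in the scene. Friction and masses are not known exactly. Their poses are not given: they have to be found in the camera images.
- rack: fixed plywood rack. Origin on the table at the centre of its 250 x 100 mm floor board (top of the floor 10 mm above the origin); z up. A backstop 60 mm wide (centred, y -30 to +30 mm) and 90 mm high above the floor stands at its +x end; the backstop's flat face looks to -x and lies at x = +90 mm. No side walls. The blanks stand on end in it, one behind another along x, with their 60 mm width along y.
- endblock: low fixed dark wooden post on the rack's floor, on its centre line, 26 mm long along x, 20 mm wide, 40 mm high (two spread fingers can pass on both sides of it); origin at the foot of its face that looks to the backstop, on the rack's floor (10 mm above the table), post on the -x side of it; axes parallel to the rack's. It sits 85 to 106 mm from the backstop's face. The leaning row rests on its top edge.
- rest: fixed grey sloping rest: a 45 degree ramp, 36 mm wide (narrower than a blank, so its long edges overhang by 12 mm each side) and 112 mm long, rising along the rest's +x, with a 12 mm lip across its foot; origin on the table at the centre of its 130 x 50 mm base; top of the ramp about 97 mm high.
- rest_seat (a point): where the centre of a blank lies when it is lying on the ramp, lengthwise up the slope, its lower end on the lip (12.5 mm behind, i.e. on the -x side of, and 63 mm above the rest's origin)
- blank1: reddish-brown flat wooden carving blank, 110 mm long (its x) by 60 mm wide (y) by 18 mm thick (z), plain and the same as the other three, about 85 g; origin at its centre. Innermost of the leaning row, nearest the backstop. It stands on end on the rack's floor, leaning about 18 degrees away from the backstop (its x is then near vertical), up to 8 mm off the rack's centre line sideways; pushed above the end post it tips up and then slides on the floor.
- blank2: reddish-brown flat wooden carving blank, 110 mm long (its x) by 60 mm wide (y) by 18 mm thick (z), plain and the same as the other three, about 85 g; origin at its centre. Middle of the leaning row. It stands on end on the rack's floor, leaning about 18 degrees away from the backstop (its x is then near vertical), up to 8 mm off the rack's centre line sideways; pushed above the end post it tips up and then slides on the floor.
- blank3: reddish-brown flat wooden carving blank, 110 mm long (its x) by 60 mm wide (y) by 18 mm thick (z), plain and the same as the other three, about 85 g; origin at its centre. Outermost of the leaning row, resting on the end post's top edge. It stands on end on the rack's floor, leaning about 18 degrees away from the backstop (its x is then near vertical), up to 8 mm off the rack's centre line sideways; pushed above the end post it tips up and then slides on the floor.
- spare: reddish-brown flat wooden carving blank, 110 mm long (its x) by 60 mm wide (y) by 18 mm thick (z), plain and the same as the other three, about 85 g; origin at its centre. It starts lying flat on the table, clear of the rack.
- mallet: wooden mallet lying down: head 64 mm in diameter and 110 mm long, handle 200 mm; origin on the table under the head; bystander, loose
- chisel: chisel lying along its x, about 200 mm long, 23 mm thick, origin on the table near mid-length; bystander, loose
- gouge: chisel like the other, 170 mm long, 23 mm thick, lying along its x, origin on the table 60 mm from its blade tip; bystander, loose
- glue: white plastic glue bottle, 54 mm in diameter, 140 mm tall, origin under its centre; bystander, loose
- cup: white cup, 72 mm in diameter, 85 mm tall, origin under its centre; bystander, loose
- sander: cork sanding block 75 x 36 x 26 mm, origin under its centre; bystander, loose
- offcut: dark wooden offcut 60 x 34 x 22 mm, origin under its centre; bystander, loose
Things that resemble listed ones, but are neither listed nor needed, are in the scene too. What is shaped like the blank1 but blue or pink is not meant. Leave any red look-alike of the spare alone.

How it is judged:
By the outcome, as a careful person would: the job done as asked, in the order asked, and still so for the second after the job is handed in, with the robot touching nothing.
It also fails if it takes over 72 s, if anything falls off the work surface, if the arm or the gripper's body presses on something with over 40 N, if the wrist force passes 120 N, or if a joint passes its speed limit or range.

## Working session

There is one attempt and no reset: what is moved stays moved. The work goes in short steps, Python scripts to look and compute and a tool call to move; the robot and the scene stay as the last step left them, time stands still between calls to the robot, and variables do not carry over. Pictures are saved under pics/ and viewed, at most 10 in all, crops included, and the job is handed in when it is done.

Besides the shell and the picture viewer there is one more tool, called after ">>>" as name(argument=value, ...), one argument or row to a line, values as JSON. send_rows: Moves the arm, as the interface text tells. Its arguments: {"type":"object","properties":{"series":{"type":"array"}},"required":["series"]}

```bash
mkdir -p pics; cat > h.py <<'E'
import numpy as np, cv2
from workcell import robot
def cam(name):
    s=robot.read_state(); c=robot.calibration(name); im,d=robot.read_camera(name)
    K=np.array(c["intrinsics"]); 
    if "xyz" in c: R=np.array(c["attitude"]); t=np.array(c["xyz"])
    else:
        T=np.array(c["tool_from_camera"]); Rt=np.array(s["orientation"]).reshape(3,3)
        R=Rt@T[:3,:3]; t=Rt@T[:3,3]+np.array(s["tool_pos"])
    v,u=np.mgrid[:420,:560]
    P=np.stack([(u-K[0,2])/K[0,0]*d,(v-K[1,2])/K[1,1]*d,d],-1)@R.T+t
    P[d==0]=np.nan
    return im,d,P,K,R,t
def save(n,im): cv2.imwrite("pics/"+n+".png",np.ascontiguousarray(im[...,::-1]))
E
python3 - <<'E'
from h import *
ims=[]
for n in ["scene","side"]:
    im,d,P,K,R,t=cam(n); np.savez(n,im=im,P=P,K=K,R=R,t=t); save(n,cv2.resize(im,(800,600))); print(n,t,R.tolist())
print(robot.calibration("wrist"))
print(robot.read_state())
E
```

```text
scene [ 1.14798207 -0.40284381  0.912007  ] [[0.5790816656958583, 0.6153002223553843, -0.5348551774306055], [0.815267641823396, -0.43845954685113636, 0.3782748973574842], [-0.001759730271687151, -0.6551021768735855, -0.7555382460238926]]
side [ 0.40797954 -1.02815039  0.73077383] [[0.9912484695450642, -0.06514356522162723, 0.11481632085545805], [-0.13186584630234086, -0.5291719167644743, 0.8382055124411791], [0.006153877114088147, -0.8460102826904813, -0.5331310639781148]]
{'intrinsics': array([[349.6748596 ,   0.        , 279.20241029],
       [  0.        , 349.6748596 , 210.97303697],
       [  0.        ,   0.        ,   1.        ]]), 'tool_from_camera': array([[-2.25352925e-04, -9.55275332e-01, -2.95717754e-01,
         7.56210748e-02],
       [ 9.99999772e-01, -4.03408249e-04,  5.41100670e-04,
        -4.72630700e-04],
       [-6.36195103e-04, -2.95717565e-01,  9.55275205e-01,
        -1.34086236e-01],
       [ 0.00000000e+00,  0.00000000e+00,  0.00000000e+00,
         1.00000000e+00]])}
{'time': 0.1, 'joint_pos': array([-6.86123434e+01,  2.83071616e+01,  7.71225482e+01,  7.75679785e-04,
        7.46281974e+01, -5.47014070e+00]), 'qvel': array([-0.09652369, -0.2206837 , -0.21962486, -0.06964795,  0.16663434,
       -0.0212331 ]), 'joint_torque': array([-1.42530362e-04, -8.83589458e+01, -3.84563541e+01, -2.35650632e-04,
        5.11626306e-03, -4.94430608e-06]), 'tool_pos': array([ 0.28227276, -0.55728782,  0.23881116]), 'orientation': array([[ 8.92132184e-01,  4.51774323e-01, -3.56412343e-04],
       [ 4.51774450e-01, -8.92131690e-01,  9.45829888e-04],
       [ 1.09334912e-04, -1.00482327e-03, -9.99999489e-01]]), 'contact_force': array([-0.59304481,  1.06697321, -0.30202726]), 'moment': array([ 0.03970812, -0.01527879,  0.02582366]), 'grip_force': 0.0, 'grip_width': 0.08578081055030044}
```

View pics/scene.png

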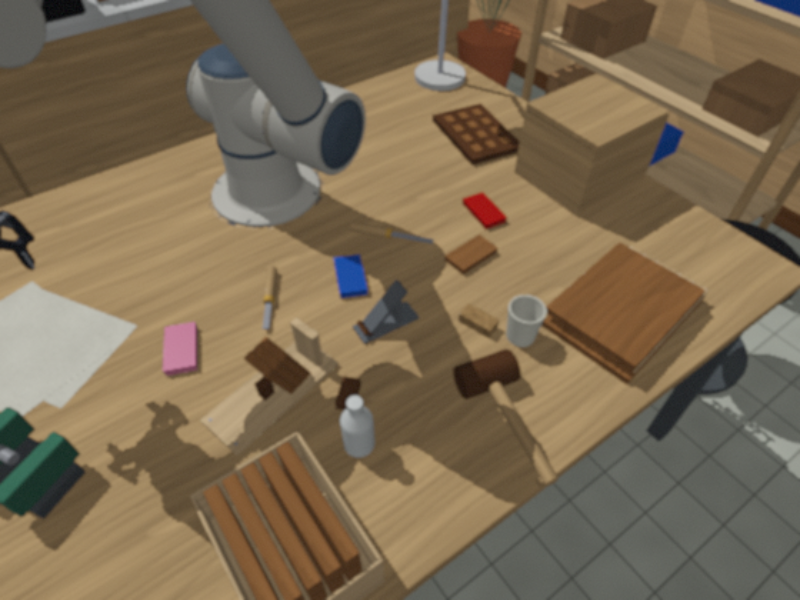

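View pics/side.png

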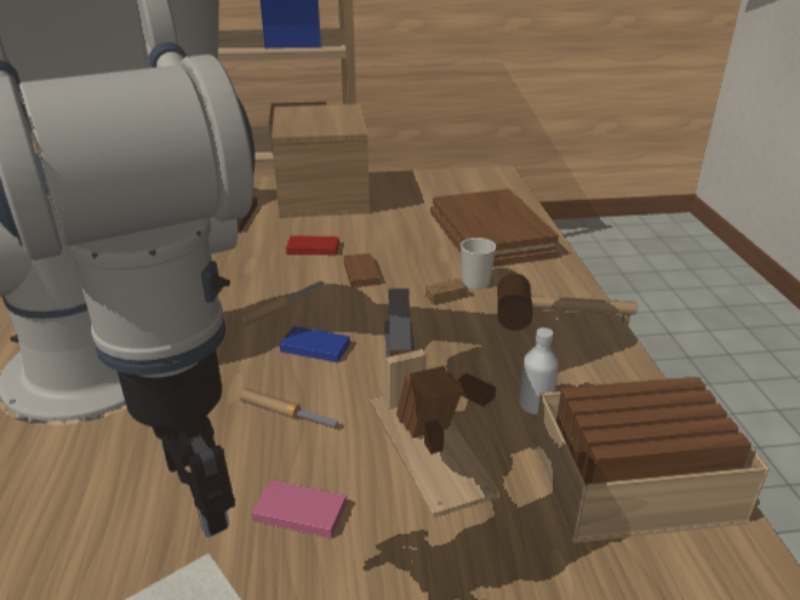

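The scene view shows the spare at about (471,254), rack (260,390) with its backstop (305,340), the leaning row (278,365) and the rest (388,312). In the side view: spare (362,270), backstop (407,378), row (430,402), rest (399,320), and end post (434,435).

```bash
cat > m.py <<'E'
from h import *
D={n:np.load(n+".npz") for n in ["scene","side"]}
def rng(n,box,f):
    P=D[n]["P"];im=D[n]["im"]; x0,y0,x1,y1=[int(v*0.7) for v in box]
    p=P[y0:y1,x0:x1].reshape(-1,3); c=im[y0:y1,x0:x1].reshape(-1,3)
    m=f(p,c.astype(int))&~np.isnan(p[:,0]); return p[m],c[m]
for n,b in [("scene",(435,225,505,280)),("side",(340,245,390,290))]:
    p,c=rng(n,b,lambda p,c:(p[:,2]>.009)); 
    t=p[p[:,2]>.014]; print(n,"spare",len(t),np.median(t[:,2]),cv2.minAreaRect(t[:,:2].astype(np.float32)*1000))
for n,b in [("scene",(195,310,350,450)),("side",(360,330,505,520))]:
    p,c=rng(n,b,lambda p,c:(p[:,2]>.006))
    fl=p[(p[:,2]<.014)]; print(n,"floor",len(fl),np.median(fl[:,2]),cv2.minAreaRect(fl[:,:2].astype(np.float32)*1000))
    top=p[(p[:,2]>.096)&(p[:,2]<.104)]; print("z~.1",len(top),cv2.minAreaRect(top[:,:2].astype(np.float32)*1000), np.percentile(p[:,2],[99,100]))
    hi=p[p[:,2]>.106]; print("hi",len(hi), cv2.minAreaRect(hi[:,:2].astype(np.float32)*1000))
for n,b in [("scene",(350,278,420,345)),("side",(380,280,416,358))]:
    p,c=rng(n,b,lambda p,c:(p[:,2]>.006)); print(n,"rest",len(p),cv2.minAreaRect(p[:,:2].astype(np.float32)*1000),p[:,2].max(),p[p[:,2].argmax()])
E
python3 m.py
python3 - <<'E'
from h import *
ims=[]
for n,b in [("scene",(130,200,310,325)),("side",(235,180,375,370))]:
    im=np.load(n+".npz")["im"]; x0,y0,x1,y1=b; c=im[y0:y1,x0:x1]; s=min(400/c.shape[1],600/c.shape[0]); c=cv2.resize(c,None,fx=s,fy=s,interpolation=cv2.INTER_CUBIC); o=np.zeros((600,400,3),np.uint8); o[:c.shape[0],:c.shape[1]]=c; ims.append(o)
save("crop",np.hstack(ims))
E
```

```text
scene spare 449 0.017540907530400496 ((484.3399963378906, 287.412841796875), (67.57003784179688, 156.9190216064453), 8.63781452178955)
side spare 386 0.019151448512884306 ((492.24224853515625, 181.4786834716797), (60.57781219482422, 288.87445068359375), 4.3114213943481445)
scene floor 2125 0.008866570579637911 ((525.5894165039062, -262.80242919921875), (265.75286865234375, 345.7567138671875), 68.6135482788086)
z~.1 258 ((619.4783325195312, -220.5675048828125), (127.08316802978516, 263.52752685546875), 62.724403381347656) [0.12421078 0.14085375]
hi 573 ((632.774658203125, -277.4556579589844), (220.3551025390625, 126.9173812866211), 10.63663387298584)
side floor 3048 0.011112839536917385 ((559.5425415039062, -184.61859130859375), (434.70062255859375, 210.92367553710938), 76.9869155883789)
z~.1 264 ((538.02197265625, -223.33938598632812), (61.382022857666016, 127.60720825195312), 16.838430404663086) [0.11994955 0.12268758]
hi 682 ((549.4668579101562, -259.8284606933594), (64.48917388916016, 60.03881072998047), 14.202367782592773)
scene rest 975 ((478.895263671875, 3.230377197265625), (129.33462524414062, 164.76547241210938), 85.48912811279297) 0.10062968852174026 [0.55084836 0.02980909 0.10062969]
side rest 825 ((530.5845947265625, 16.791244506835938), (378.0155334472656, 59.166202545166016), 83.37299346923828) 0.10357557345587232 [ 0.52940348 -0.17065378  0.10357557]
```

View pics/crop.png

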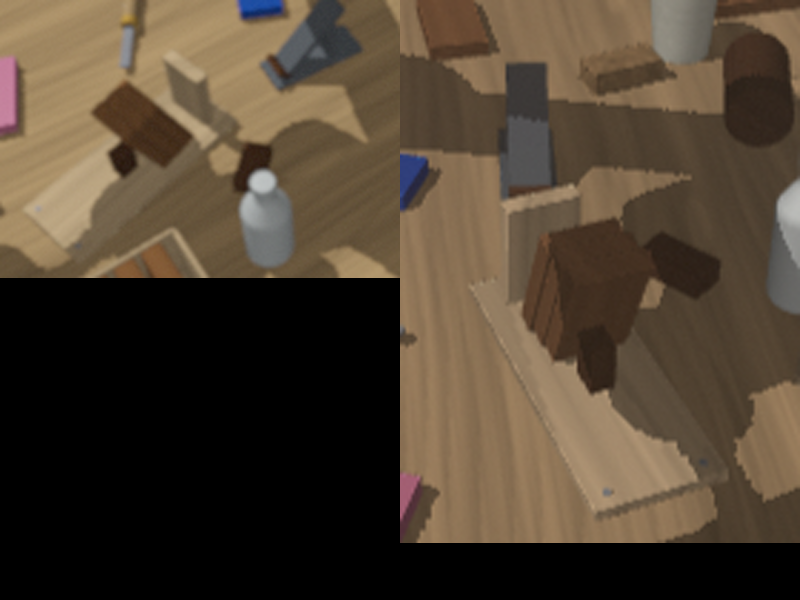

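Left crop: the leaning row is beside the backstop, with the end post at (123,160). Right crop: the rest rises away from the camera, with its brown lip at the near end, (545,190). Next, wrist views from above.

>>> send_rows(
  series=[
    [[6,-2.5,-1.5],[0,0,0],1],
    [[12,-5,-3],[0,0,0],1],
    [[18,-7.5,-5],[0,0,0],1],
    [[24,-10,-7],[0,0,0],1],
    [[30,-12.5,-9],[0,0,0],1],
  ],
)

```text
time: 0.72
tool_pos: [0.479, -0.3269, 0.3224]
orientation: [[0.892, 0.452, -0.0], [0.452, -0.892, 0.0], [-0.0, -0.0, -1.0]]
contact_force: [0.0, -0.6, -0.7]
grip_width: 0.0855
grip_force: 0.0
```

>>> send_rows(
  series=[
    [[6,-2.5,-1],[0,0,0],1],
    [[12,-5,-2],[0,0,0],1],
    [[15,-6.5,-3],[0,0,0],1],
    [[15,-6.5,-3],[0,0,0],1],
  ],
)

```text
time: 1.23
tool_pos: [0.584, -0.2005, 0.3522]
orientation: [[0.891, 0.455, 0.001], [0.455, -0.891, 0.0], [0.001, 0.0, -1.0]]
contact_force: [-0.2, -0.2, 0.2]
grip_width: 0.0854
grip_force: 0.0
```

```bash
python3 - <<'E'
from h import *
im,d,P,K,R,t=cam("wrist"); np.savez("w1",im=im,P=P,K=K,R=R,t=t); save("w1",cv2.resize(im,(800,600))); s=robot.read_state(); print(s["tool_pos"],s["joint_pos"],s["contact_force"],t)
E
```

```text
[ 0.5829611  -0.20186651  0.35171094] [-2.46396122e+01  2.29493337e+01  6.84350180e+01 -7.75125150e-03
  8.86332388e+01  3.83786845e+01] [-0.02575345  0.15676234  0.1503994 ] [ 0.65107147 -0.16572267  0.48639295]
```

View pics/w1.png

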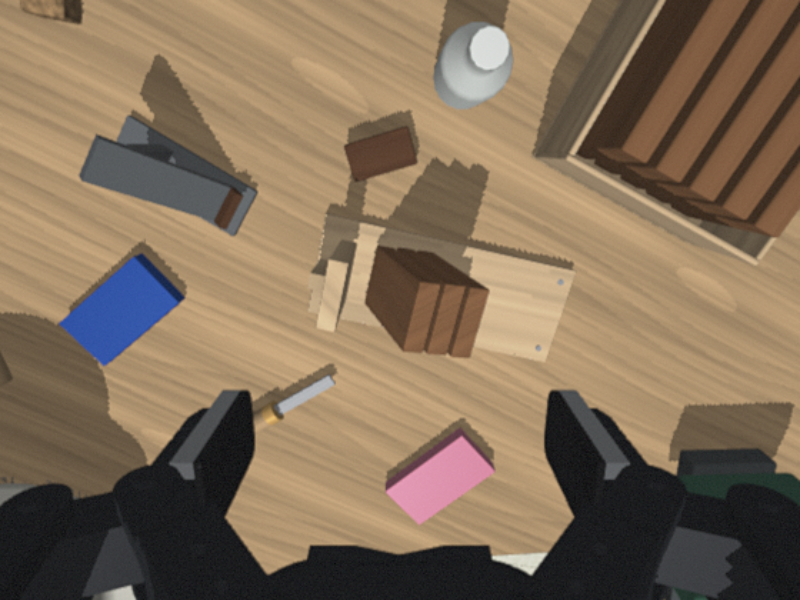

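The wrist view shows the rack floor's outer corners at (573,265) and (547,361), backstop top at (332,295), row at (430,305) and rest at (170,180) with its lip at (229,208). The glue bottle is at (480,60), the offcut at (380,152) and the gouge at (300,395).

```bash
cat >> h.py <<'E'
def px(D,u,v,z):  # 800x600 pixel -> world at height z
    K,R,t=D["K"],D["R"],D["t"]; r=R@np.array([(u*.7-K[0,2])/K[0,0],(v*.7-K[1,2])/K[1,1],1]); return t+r*(z-t[2])/r[2]
def region(D,box,z0,z1,g=.006):
    P=D["P"]; x0,y0,x1,y1=[int(v*.7) for v in box]; Z=P[...,2]
    G=cv2.dilate(np.nan_to_num(Z).astype(np.float32),np.ones((3,3)))-cv2.erode(np.nan_to_num(Z).astype(np.float32),np.ones((3,3)))
    m=(Z>z0)&(Z<z1); m[:y0]=0;m[y1:]=0;m[:,:x0]=0;m[:,x1:]=0
    n,l,s,_=cv2.connectedComponentsWithStats(m.astype(np.uint8)); k=1+s[1:,4].argmax()
    return P[l==k]
E
python3 - <<'E'
from h import *
D=dict(np.load("w1.npz")); rect=lambda p:cv2.minAreaRect((p[:,:2]*1000).astype(np.float32))
np.set_printoptions(precision=4,suppress=True)
tb=D["P"][int(.7*360):int(.7*380),int(.7*420):int(.7*520)].reshape(-1,3); print("table z",np.median(tb[:,2]),tb[:,2].std())
for n,b,z0,z1 in [("floorR",(465,240,580,365),.005,.016),("bstop",(310,250,355,335),.09,.11),("bottle",(430,15,520,110),.13,.16)]:
    p=region(D,b,z0,z1); print(n,len(p),np.median(p,0),rect(p))
for (u,v) in [(573,265),(547,361)]: print("floor corner",px(D,u,v,.01))
for (u,v) in [(334,256),(351,260),(336,331),(317,328)]: print("bstop top corner",px(D,u,v,.10))
# rest ramp plane
x0,y0,x1,y1=[int(.7*v) for v in (90,145,215,210)]
p=D["P"][y0:y1,x0:x1].reshape(-1,3); p=p[(p[:,2]>.02)&(p[:,2]<.1)]
for _ in range(4):
    c=p.mean(0); n=np.linalg.svd(p-c)[2][2]; n*=np.sign(n[2]); p=p[abs((p-c)@n)<.004]
print("ramp n",n,len(p),"ext",np.degrees(np.arctan2(-n[1],-n[0])))
a=np.array([-n[0],-n[1]]);a/=np.hypot(*a);b=np.array([-a[1],a[0]])
q=p[:,:2]; print("along",np.percentile(q@a,[1,99]),"across",np.percentile(q@b,[1,99]),"zmax",p[:,2].max(), "axes",a,b)
for (u,v,z) in [(98,136,.097),(82,178,.097)]: print("top corner",px(D,u,v,z))
for nm,(u,v) in dict(a=(97,136),b=(81,180),lip1=(240,190),lip2=(219,226),base1=(256,188),base2=(236,234)).items():
    print(nm,D["P"][int(v*.7),int(u*.7)])
# row tops
p=region(D,(360,240,490,360),.085,.14); print("row",np.median(p,0),rect(p), p[:,2].max())
E
```

```text
table z nan nan
floorR 4109 [ 0.5781 -0.3415  0.0093] ((565.677978515625, -330.48809814453125), (100.26094055175781, 114.1175308227539), 14.133648872375488)
bstop 731 [ 0.5269 -0.1692  0.0991] ((524.7364501953125, -169.34515380859375), (60.30083084106445, 16.132400512695312), 14.186758041381836)
bottle 715 [ 0.73   -0.189   0.1394] ((730.5304565429688, -189.3114471435547), (24.517780303955078, 25.029756546020508), 30.946945190429688)
floor corner [ 0.6307 -0.3675  0.01  ]
floor corner [ 0.5325 -0.3992  0.01  ]
bstop top corner [ 0.5551 -0.1578  0.1   ]
bstop top corner [ 0.5583 -0.1711  0.1   ]
bstop top corner [ 0.4987 -0.1857  0.1   ]
bstop top corner [ 0.494  -0.1707  0.1   ]
ramp n [-0.0073 -0.708   0.7062] 1968 ext 89.41169725350396
along [-0.0297  0.0421] across [-0.5539 -0.5185] zmax 0.09754387105668078 axes [0.0103 0.9999] [-0.9999  0.0103]
top corner [0.5571 0.0358 0.097 ]
top corner [0.5222 0.0376 0.097 ]
a [0.5547 0.0411 0.0898]
b [0.4887 0.0898 0.    ]
lip1 [ 0.5491 -0.0506  0.0066]
lip2 [ 0.514  -0.0494  0.0253]
base1 [ 0.557  -0.0613 -0.    ]
base2 [ 0.5076 -0.0605  0.0002]
row [ 0.5546 -0.2495  0.1144] ((550.7988891601562, -251.4317169189453), (64.58636474609375, 68.35096740722656), 14.437581062316895) 0.12021339156319244
```

```bash
cat >> h.py <<'E'
from scipy.spatial.transform import Rotation as Ro
np.set_printoptions(precision=4,suppress=True)
ya=np.radians(104.15); RX=np.array([np.cos(ya),np.sin(ya)]); RY=np.array([-RX[1],RX[0]]); F=np.array([.5267,-.1771])
def rack(x,y,z): return np.r_[F+(x-90)/1000*RX+y/1000*RY,z]
def Rtool(yaw,pitch=0): # pitch>0: tips swing toward +tool x
    a,p=np.radians(yaw),np.radians(pitch); h=np.array([np.cos(a),np.sin(a),0]); u=np.array([0,0,1.])
    z=-u*np.cos(p)+h*np.sin(p); x=h*np.cos(p)+u*np.sin(p); return np.c_[x,np.cross(z,x),z]
def go(pos,R,label=""):
    s=robot.read_state(); R0=np.array(s["orientation"]).reshape(3,3)
    print(label,"shift cm",R0.T@(np.array(pos)-s["tool_pos"])*100,"rot",Ro.from_matrix(R0.T@R).as_rotvec(degrees=True))
E
python3 -c "
from h import *
go(rack(-55,0,.2),Rtool(104.15))"
```

```text
shift cm [-7.1059  9.3806 15.1717] rot [ -0.019    0.0083 -77.1681]
```

>>> send_rows(
  series=[
    [[-7.1,9.4,15.2],[0,0,-77.2],0],
    [[-7.1,9.4,15.2],[0,0,-77.2],0],
    [[-7.1,9.4,15.2],[0,0,-77.2],0],
    [[-7.1,9.4,15.2],[0,0,-77.2],0],
    [[-7.1,9.4,15.2],[0,0,-77.2],0],
  ],
)

```text
time: 1.9
tool_pos: [0.5597, -0.3203, 0.1983]
orientation: [[0.16, 0.987, -0.003], [0.987, -0.16, 0.001], [0.001, -0.003, -1.0]]
contact_force: [0.2, -0.0, 0.3]
grip_width: 0.0427
grip_force: 0.0
```

```bash
python3 -c "
from h import *
print(robot.read_state()['tool_pos'])
go(rack(-55,0,.2),Rtool(104.15));go(rack(-55,0,.066),Rtool(104.15))"
```

```text
[ 0.5597 -0.3203  0.1983]
 shift cm [ 0.2948  0.1971 -0.1668] rot [ -0.141   -0.0875 -23.3688]
 shift cm [ 0.2815  0.2333 13.2332] rot [ -0.141   -0.0875 -23.3688]
```

>>> send_rows(
  series=[
    [[0.3,0.2,0],[0,0,-23.4],0],
    [[0.3,0.2,0],[0,0,-23.4],0],
    [[0.3,0.2,7],[0,0,-23.4],0],
    [[0.3,0.2,13.2],[0,0,-23.4],0],
    [[0.3,0.2,13.2],[0,0,-23.4],0],
  ],
)

```text
time: 2.52
tool_pos: [0.5608, -0.3155, 0.0642]
orientation: [[-0.24, 0.971, -0.007], [0.971, 0.24, 0.004], [0.006, -0.005, -1.0]]
contact_force: [-0.9, 0.3, 1.3]
grip_width: 0.0426
grip_force: 0.0
```

```bash
python3 -c "
from h import *
s=robot.read_state();print(s['tool_pos'],s['contact_force'],s['grip_width'])
go(rack(-20,0,.066),Rtool(104.15));go(rack(20,0,.066),Rtool(104.15))"
```

```text
[ 0.5608 -0.3155  0.0642] [-0.8899  0.3417  1.2841] 0.04257886049251197
 shift cm [ 3.2526  0.0582 -0.164 ] rot [-0.3091 -0.3359 -0.2513]
 shift cm [ 7.2525  0.0407 -0.1405] rot [-0.3091 -0.3359 -0.2513]
```

>>> send_rows(
  series=[
    [[1.2,0,0],[0,0,0],0],
    [[2.0,0,0],[0,0,0],0],
    [[2.6,0,0],[0,0,0],0],
    [[3.2,0,0],[0,0,0],0],
    [[3.8,0,0],[0,0,0],0],
  ],
)

```text
time: 3.15
tool_pos: [0.555, -0.2789, 0.0684]
orientation: [[-0.242, 0.97, 0.0], [0.97, 0.242, -0.0], [-0.0, 0.0, -1.0]]
contact_force: [-0.8, 0.1, -0.1]
grip_width: 0.0423
grip_force: 0.0
```

>>> send_rows(
  series=[
    [[0.6,0,0],[0,0,0],0],
    [[1.2,0,0],[0,0,0],0],
    [[1.8,0,0],[0,0,0],0],
    [[2.3,0,0],[0,0,0],0],
    [[2.8,0,0],[0,0,0],0],
  ],
)

```text
time: 3.78
tool_pos: [0.5481, -0.2518, 0.0679]
orientation: [[-0.241, 0.97, 0.0], [0.97, 0.241, -0.0], [-0.0, 0.0, -1.0]]
contact_force: [0.9, -0.0, 0.8]
grip_width: 0.0426
grip_force: 0.0
```

```bash
python3 - <<'E'
from h import *
s=robot.read_state();print(s['tool_pos'],s['contact_force'],s['grip_width'])
go(rack(25,0,.066),Rtool(104.15))
im,d,P,K,R,t=cam("wrist"); np.savez("w2",im=im,P=P,K=K,R=R,t=t)
i2,d2,P2,K,R,t=cam("side"); np.savez("side2",im=i2,P=P2,K=K,R=R,t=t)
save("w2",np.hstack([cv2.resize(im,(400,300)),cv2.resize(i2[180:360,240:380],(400,514))[:300]]))
E
```

```text
[ 0.5481 -0.2518  0.0679] [ 0.9074 -0.0474  0.814 ] 0.042642466395590266
 shift cm [ 1.2703 -0.2529  0.1942] rot [ 0.0013  0.0017 -0.1761]
```

View pics/w2.png

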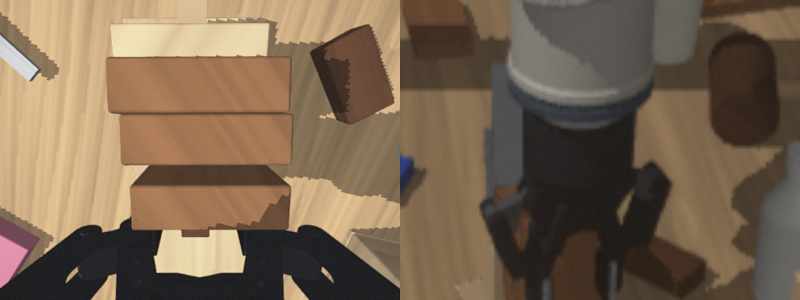

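The wrist view shows blanks 1 and 2 upright near the backstop, (200,85) and (205,138), and blank 3 at (210,205) just in front of the fingers with a small gap. Continuing the push.

>>> send_rows(
  series=[
    [[0.4,-0.1,0],[0,0,0],0],
    [[0.8,-0.2,0],[0,0,0],0],
    [[1.0,-0.2,0],[0,0,0],0],
    [[1.2,-0.2,0],[0,0,0],0],
    [[1.2,-0.2,0],[0,0,0],0],
  ],
)

```text
time: 4.5
tool_pos: [0.5439, -0.2419, 0.0681]
orientation: [[-0.242, 0.97, 0.001], [0.97, 0.242, -0.002], [-0.002, 0.001, -1.0]]
contact_force: [2.2, -9.7, -5.0]
grip_width: 0.0425
grip_force: 3.8
```

```bash
cat >> h.py <<'E'
def rk(P): # world pts -> rack mm
    q=(P[...,:2]-F)*1000; return np.stack([q@RX+90,q@RY,P[...,2]*1000],-1)
def tops(P,lo=.11,hi=.13):
    q=rk(P); m=(q[...,2]>lo*1000)&(q[...,2]<hi*1000)&(abs(q[...,1])<60)&(q[...,0]>-40)&(q[...,0]<92)
    n,l,s,_=cv2.connectedComponentsWithStats(m.astype(np.uint8),connectivity=4)
    for k in range(1,n):
        if s[k,4]>100:
            p=q[l==k]; print("top n",s[k,4],"x",np.percentile(p[:,0],[1,99]),"y",np.percentile(p[:,1],[1,99]),"z",np.median(p[:,2]))
            for a in range(-40,90,6):
                w=p[(p[:,0]>=a)&(p[:,0]<a+6)]
                if len(w)>30: print("   x",a,"y",np.percentile(w[:,1],[2,98]),"z",np.median(w[:,2]))
    b=q[(q[...,2]>95)&(q[...,2]<105)&(abs(q[...,1])<45)&(q[...,0]>91)&(q[...,0]<112)]
    if len(b): print("backstop y",np.percentile(b[:,1],[2,98]),"x",np.percentile(b[:,0],[2,98]),"z",np.median(b[:,2]))
E
python3 - <<'E'
from h import *
s=robot.read_state();print(s['tool_pos'],rk(np.array(s['tool_pos'])),s['contact_force'])
im,d,P,K,R,t=cam("wrist"); tops(P)
E
```

```text
[ 0.5439 -0.2419  0.0681] [22.9381 -0.8202 68.1081] [ 2.1658 -9.6907 -5.026 ]
top n 61870 x [14.9853 91.3984] y [-53.9972  52.3779] z 119.82666681445143
   x 8 y [-45.598   44.0824] z 119.1382905270699
   x 14 y [-54.7156  53.1499] z 119.43845074301663
   x 20 y [-50.1379  48.5588] z 117.05315170265456
   x 26 y [-46.6823  44.889 ] z 115.82657280188684
   x 32 y [-56.7529  55.1656] z 120.01731198640249
   x 38 y [-34.8528  24.4593] z 120.78755069722231
   x 44 y [-35.133   21.7009] z 120.28681849484246
   x 50 y [-35.162   21.7026] z 119.84673244746631
   x 56 y [-33.1671  23.6423] z 120.14024696494842
   x 62 y [-33.1063  23.697 ] z 119.79541983274368
   x 68 y [-33.1388  23.6105] z 119.38087378250377
   x 74 y [-30.599   26.0482] z 120.11551755165995
   x 80 y [-30.6716  26.0883] z 119.79013159552844
   x 86 y [-30.6468  26.0447] z 119.32223167546704
backstop y [-27.7374  29.2689] x [ 91.3625 106.0803] z 99.44173452082714
```

```bash
python3 - <<'E'
from h import *
g=lambda x,z: go(rack(x,.8,z),Rtool(104.15),f"{x},{z}")
g(13,.068);g(13,.165);g(72,.165);g(72,.085)
im,d,P,K,R,t=cam("wrist"); q=rk(P); m=(abs(q[...,2])<6); p=q[m]
A=np.c_[p[:,0],p[:,1],np.ones(len(p))]; print("table fit",np.linalg.lstsq(A,p[:,2],rcond=None)[0],len(p))
m=(q[...,0]>91)&(q[...,0]<107)&(abs(q[...,1])<28)&(q[...,2]>90)&(q[...,2]<105);p=q[m];A=np.c_[p[:,0],p[:,1],np.ones(len(p))]; print("bs fit",np.linalg.lstsq(A,p[:,2],rcond=None)[0],len(p))
for a,b in [(38,53),(56,71),(74,89)]:
    m=(q[...,0]>a)&(q[...,0]<b)&(abs(q[...,1]+3)<20)&(q[...,2]>110)&(q[...,2]<130);p=q[m];A=np.c_[p[:,0],p[:,1],np.ones(len(p))]; print(a,"fit",np.linalg.lstsq(A,p[:,2],rcond=None)[0],len(p))
E
```

```text
13,0.068 shift cm [-0.9974 -0.1581  0.0123] rot [ 0.044   0.1046 -0.1712]
13,0.165 shift cm [-1.0151 -0.1506 -9.6877] rot [ 0.044   0.1046 -0.1712]
72,0.165 shift cm [ 4.8849 -0.1682 -9.6985] rot [ 0.044   0.1046 -0.1712]
72,0.085 shift cm [ 4.8995 -0.1744 -1.6985] rot [ 0.044   0.1046 -0.1712]
table fit [-0.0013 -0.0006 -0.4233] 110310
bs fit [ -0.0078  -0.0005 100.2243] 11409
38 fit [ -0.1444  -0.0042 127.3044] 7551
56 fit [ -0.0553   0.0022 123.4133] 8495
74 fit [ -0.0585  -0.0011 124.6545] 10210
```

```bash
python3 - <<'E'
from h import *
go(rack(0,.8,.068),Rtool(104.15));go(rack(0,.8,.05),Rtool(104.15,20))
go(rack(22,.8,.05),Rtool(104.15,20))
E
```

```text
shift cm [-2.2924 -0.1509  0.0129] rot [ 0.0441  0.1018 -0.1789]
 shift cm [-2.2892 -0.1523  1.8129] rot [ 0.0749 20.1018 -0.1694]
 shift cm [-0.0892 -0.1592  1.809 ] rot [ 0.0749 20.1018 -0.1694]
```

>>> send_rows(
  series=[
    [[-2.3,-0.15,0],[0,0,0],0],
    [[-2.3,-0.15,1.0],[0,10,0],0],
    [[-2.3,-0.15,1.8],[0,20,0],0],
    [[-1.8,-0.15,1.8],[0,20,0],0],
    [[-1.3,-0.15,1.8],[0,20,0],0],
  ],
)

```text
time: 5.22
tool_pos: [0.5447, -0.2541, 0.0498]
orientation: [[-0.226, 0.971, -0.082], [0.913, 0.241, 0.331], [0.341, -0.0, -0.94]]
contact_force: [0.6, 0.3, 1.1]
grip_width: 0.0429
grip_force: 0.0
```

>>> send_rows(
  series=[
    [[0.4,0,0.15],[0,0,0],0],
    [[0.7,0,0.27],[0,0,0],0],
    [[1.0,0,0.37],[0,0,0],0],
    [[1.2,0,0.44],[0,0,0],0],
    [[1.2,0,0.44],[0,0,0],0],
  ],
)

```text
time: 5.85
tool_pos: [0.542, -0.2414, 0.05]
orientation: [[-0.227, 0.97, -0.083], [0.912, 0.242, 0.332], [0.342, 0.0, -0.94]]
contact_force: [1.1, -1.1, -0.5]
grip_width: 0.0427
grip_force: 0.3
```

```bash
cat >> h.py <<'E'
def slopes(q,rs=[(38,53),(56,71),(74,89)]):
    for a,b in rs:
        m=(q[...,0]>a)&(q[...,0]<b)&(abs(q[...,1]+2)<20)&(q[...,2]>110)&(q[...,2]<130);p=q[m]
        if len(p)<50: continue
        A=np.c_[p[:,0],p[:,1],np.ones(len(p))]; e=q[(q[...,0]>a+3)&(q[...,0]<b-3)&(abs(q[...,2]-120)<6)&(abs(q[...,1])<45)]
        print(a,"slope deg",np.degrees(np.linalg.lstsq(A,p[:,2],rcond=None)[0][:2]),"z",np.median(p[:,2]),"y",np.percentile(e[:,1],[2,98]),np.percentile(e[:,1],[2,98]).mean())
    b=q[(q[...,2]>95)&(q[...,2]<105)&(abs(q[...,1])<45)&(q[...,0]>91)&(q[...,0]<112)]
    if len(b): print("backstop y",np.percentile(b[:,1],[2,98]),np.percentile(b[:,1],[2,98]).mean(),"x",np.percentile(b[:,0],[2,98]))
E
python3 - <<'E'
from h import *
s=robot.read_state();print(rk(np.array(s['tool_pos'])),s['contact_force'])
im,d,P,K,R,t=cam("wrist"); q=rk(P);slopes(q)
go(rack(24,.8,.05),Rtool(104.15,20))
E
```

```text
[23.8981  0.9279 49.9809] [ 1.138  -1.0563 -0.4826]
38 slope deg [-0.8342 -0.006 ] z 119.60858830270615 y [-32.9932  23.7509] -4.62115920043065
56 slope deg [-0.7838 -0.042 ] z 119.59307904984503 y [-32.785   23.9677] -4.4086052778450515
74 slope deg [-0.9405 -0.0052] z 119.59394934974226 y [-30.6348  26.0948] -2.2700078137395074
backstop y [-27.7283  29.31  ] 0.7908555884858934 x [ 99.9756 106.1644]
 shift cm [ 0.0116  0.0163 -0.0019] rot [ 0.0589 -0.0103 -0.1632]
```

>>> send_rows(
  series=[
    [[0.15,0,0.05],[0,0,0],0],
    [[0.3,0,0.1],[0,0,0],0],
    [[0.3,0,0.1],[0,0,0],0],
  ],
)

```text
time: 6.28
tool_pos: [0.5418, -0.2402, 0.05]
orientation: [[-0.227, 0.97, -0.081], [0.913, 0.241, 0.329], [0.339, 0.001, -0.941]]
contact_force: [0.2, -12.1, -3.3]
grip_width: 0.0429
grip_force: 6.0
```

```bash
python3 - <<'E'
from h import *
s=robot.read_state();print(rk(np.array(s['tool_pos'])),s['contact_force'])
im,d,P,K,R,t=cam("wrist"); q=rk(P);slopes(q)
g=lambda x,z,p=0: go(rack(x,.8,z),Rtool(104.15,p),f"{x},{z}")
g(0,.055,20);g(0,.165);g(72,.165);g(72,.085)
E
```

```text
[25.1515  0.8122 49.9675] [  0.224  -12.0823  -3.2974]
38 slope deg [-0.1953  0.0448] z 119.54501585439445 y [-33.0837  23.6882] -4.697768904045452
56 slope deg [-0.1017 -0.0665] z 119.50322587818671 y [-32.8622  23.8686] -4.496812374765977
74 slope deg [-0.0706 -0.0349] z 119.5100504065075 y [-30.695   26.0491] -2.322937404151679
backstop y [-27.7365  29.1835] 0.7234764739876756 x [ 99.4501 106.1417]
0,0.055 shift cm [-2.1941  0.0108 -1.329 ] rot [ 0.1089  0.1932 -0.1672]
0,0.165 shift cm [  1.5332   0.0196 -11.6782] rot [  0.0786 -19.8067  -0.1845]
72,0.165 shift cm [ 8.3073 -0.0048 -9.2386] rot [  0.0786 -19.8067  -0.1845]
72,0.085 shift cm [ 5.5965 -0.0112 -1.7118] rot [  0.0786 -19.8067  -0.1845]
```

>>> send_rows(
  series=[
    [[-2.2,0,-1.3],[0,0,0],0.3],
    [[-0.3,0,-6.5],[0,-10,0],1],
    [[1.5,0,-11.7],[0,-19.8,0],1],
    [[5.0,0,-10.4],[0,-19.8,0],1],
    [[8.3,0,-9.2],[0,-19.8,0],1],
  ],
)

```text
time: 6.95
tool_pos: [0.5295, -0.1919, 0.1657]
orientation: [[-0.242, 0.97, 0.0], [0.97, 0.242, 0.003], [0.003, 0.001, -1.0]]
contact_force: [0.3, 0.6, -0.9]
grip_width: 0.0852
grip_force: 0.0
```

```bash
python3 - <<'E'
from h import *
s=robot.read_state();print(rk(np.array(s['tool_pos'])),s['contact_force'],s['grip_width'])
g=lambda x,z,p=0: go(rack(x,.8,z),Rtool(104.15,p),f"{x},{z}")
g(72,.165);g(72,.085)
E
```

```text
[ 74.9633   0.9363 165.6705] [ 0.3475  0.6242 -0.864 ] 0.08517066311924111
72,0.165 shift cm [-0.2965  0.0144  0.0662] rot [ 0.0456 -0.1718 -0.1659]
72,0.085 shift cm [-0.3205  0.0081  8.0661] rot [ 0.0456 -0.1718 -0.1659]
```

>>> send_rows(
  series=[
    [[-0.3,0,4],[0,0,0],1],
    [[-0.3,0,8],[0,0,0],1],
    [[-0.3,0,8],[0,0,0],0.6],
    [[-0.3,0,8],[0,0,0],0.39],
    [[-0.3,0,8],[0,0,0],0.39],
  ],
)

```text
time: 7.58
tool_pos: [0.5312, -0.1963, 0.0862]
orientation: [[-0.241, 0.97, 0.001], [0.97, 0.241, 0.003], [0.002, 0.001, -1.0]]
contact_force: [0.2, -0.1, -2.4]
grip_width: 0.0597
grip_force: 25.1
```

```bash
python3 - <<'E'
from h import *
s=robot.read_state();print(rk(np.array(s['tool_pos'])),s['contact_force'],s['grip_width'],s['grip_force'])
im,d,P,K,R,t=cam("wrist"); q=rk(P);slopes(q)
E
```

```text
[70.3209  0.3425 86.2496] [ 0.2341 -0.0543 -2.4353] 0.05967484052541344 25.076727122068405
38 slope deg [16.2748 -0.5011] z 119.69299488532738 y [-25.859   25.0476] -0.40569282224185166
56 slope deg [-1.5723 -0.6357] z 120.78868811579433 y [-27.4555  28.2678] 0.406154883354521
74 slope deg [-15.7484  -0.2536] z 120.28138441353512 y [-35.6188  36.2734] 0.32731565142429275
backstop y [-27.8017  29.3026] 0.7504710641976899 x [ 91.4283 106.6566]
```

>>> send_rows(
  series=[
    [[0,0,0],[0,0,0],0.8],
    [[-1.0,0,0],[0,0,0],0.8],
    [[-1.7,0,0],[0,0,0],0.5],
    [[-1.7,0,0],[0,0,0],0.38],
    [[-1.7,0,0],[0,0,0],0.38],
  ],
)

```text
time: 8.25
tool_pos: [0.5352, -0.2131, 0.0851]
orientation: [[-0.241, 0.97, 0.0], [0.97, 0.241, 0.002], [0.002, 0.001, -1.0]]
contact_force: [2.0, -5.8, 3.0]
grip_width: 0.0597
grip_force: 43.9
```

>>> send_rows(
  series=[
    [[0,0,0],[0,0,0],0.38],
    [[0,0,0],[0,0,0],1],
    [[0,0,-5],[0,0,0],1],
    [[0,0,-10],[0,0,0],1],
    [[0,0,-10],[0,0,0],1],
  ],
)

```text
time: 8.88
tool_pos: [0.5361, -0.2132, 0.1882]
orientation: [[-0.242, 0.97, 0.004], [0.97, 0.242, 0.001], [0.0, 0.004, -1.0]]
contact_force: [-0.3, -0.4, 0.2]
grip_width: 0.0853
grip_force: 0.0
```

```bash
python3 - <<'E'
from h import *
s=robot.read_state();print(rk(np.array(s['tool_pos'])),s['contact_force'],s['grip_width'],s['grip_force'])
im,d,P,K,R,t=cam("wrist"); q=rk(P);slopes(q); m=(q[...,2]>115)&(q[...,2]<125)&(abs(q[...,1])<20); print(np.percentile(q[m][:,0],[.5,99.5]))
np.savez("w3",im=im,P=P,K=K,R=R,t=t)
E
```

```text
[ 52.6943  -0.3075 188.1544] [-0.3    -0.4171  0.1585] 0.08527156029107769 0.0
38 slope deg [-0.0165 -0.0585] z 119.4526745391778 y [-30.6813  26.3279] -2.176693419611121
56 slope deg [-0.1545 -0.0633] z 119.45672918534345 y [-29.2478  27.9659] -0.6409258731390839
74 slope deg [-0.4218  0.0387] z 119.41352096787763 y [-28.7079  28.5233] -0.09228891364464076
backstop y [-28.0005  29.353 ] 0.6762619182633376 x [ 91.241  106.5524]
[36.4699 90.1193]
```

```bash
python3 - <<'E'
from h import *
g=lambda x,z,p=0: go(rack(x,1.1,z),Rtool(104.15,p),f"{x},{z}")
g(46,.085);g(72,.085);g(60,.2)
E
```

```text
46,0.085 shift cm [-0.765  -0.0701 10.1023] rot [ 0.0972 -0.1278 -0.1678]
72,0.085 shift cm [ 1.835  -0.0777 10.1081] rot [ 0.0972 -0.1278 -0.1678]
60,0.2 shift cm [ 0.6607 -0.0547 -1.3946] rot [ 0.0972 -0.1278 -0.1678]
```

>>> send_rows(
  series=[
    [[-0.77,-0.1,5],[0,0,-0.2],1],
    [[-0.77,-0.1,10.1],[0,0,-0.2],1],
    [[-0.77,-0.1,10.1],[0,0,-0.2],0.5],
    [[-0.77,-0.1,10.1],[0,0,-0.2],0.38],
    [[-0.77,-0.1,10.1],[0,0,-0.2],0.38],
  ],
)

```text
time: 9.55
tool_pos: [0.5363, -0.2205, 0.0854]
orientation: [[-0.245, 0.97, 0.001], [0.97, 0.245, 0.002], [0.002, 0.002, -1.0]]
contact_force: [0.7, 0.2, -1.9]
grip_width: 0.0598
grip_force: 43.3
```

>>> send_rows(
  series=[
    [[0,0,0],[0,0,0],0.8],
    [[1.4,0,0],[0,0,0],0.8],
    [[2.4,0,0],[0,0,0],0.5],
    [[2.4,0,0],[0,0,0],0.38],
    [[2.4,0,0],[0,0,0],0.38],
  ],
)

```text
time: 10.18
tool_pos: [0.5295, -0.1962, 0.0841]
orientation: [[-0.245, 0.969, -0.001], [0.969, 0.245, 0.004], [0.004, -0.0, -1.0]]
contact_force: [-1.7, 4.7, 8.0]
grip_width: 0.0595
grip_force: 40.1
```

>>> send_rows(
  series=[
    [[0,0,0],[0,0,0],1],
    [[0,0,0],[0,0,0],1],
    [[-1.0,0,-5],[0,0,0],1],
    [[-2,0,-10],[0,0,0],1],
    [[-2,0,-10],[0,0,0],1],
  ],
)

```text
time: 10.8
tool_pos: [0.5367, -0.2182, 0.1875]
orientation: [[-0.244, 0.97, 0.005], [0.97, 0.244, 0.0], [-0.001, 0.005, -1.0]]
contact_force: [-0.8, -0.3, -0.8]
grip_width: 0.0853
grip_force: 0.0
```

```bash
python3 - <<'E'
from h import *
s=robot.read_state();print(rk(np.array(s['tool_pos'])),s['contact_force'],s['grip_width'],s['grip_force'])
im,d,P,K,R,t=cam("wrist"); q=rk(P);slopes(q); m=(q[...,2]>115)&(q[...,2]<125)&(abs(q[...,1])<20); print(np.percentile(q[m][:,0],[.5,99.5]))
# gap between blanks and the post: points lower
m=(q[...,2]>44)&(q[...,2]<56)&(abs(q[...,1])<14)&(q[...,0]<30)&(q[...,0]>-60); print("post",np.percentile(q[m],[3,97],axis=0) if m.any() else 0)
np.savez("w4",im=im,P=P,K=K,R=R,t=t)
E
```

```text
[ 47.6773   0.4008 187.4578] [-0.8037 -0.2726 -0.7955] 0.08533505331367534 0.0
38 slope deg [-0.8996  0.1595] z 119.43892562100864 y [-29.3039  28.0104] -0.6467810954908799
56 slope deg [-5.002  -0.0112] z 119.33564025414825 y [-27.0616  30.1228] 1.5306173255923472
74 slope deg [-8.8543 -0.1061] z 119.32439023062089 y [-26.9392  30.2953] 1.6780485212411804
backstop y [-27.9512  29.265 ] 0.656893495683569 x [ 91.1393 106.5387]
[33.7761 88.2444]
post [[-22.4675  -8.7256  48.1101]
 [  1.4703  10.0919  50.6013]]
```

```bash
python3 - <<'E'
from h import *
for n,b in [("scene",(440,230,502,277)),("side",(342,250,385,287))]:
    D=dict(np.load(n+".npz")); p=region(D,b,.0125,.023); print(n,len(p),np.median(p,0),cv2.minAreaRect((p[:,:2]*1000).astype(np.float32)))
s=robot.read_state(); print(s['joint_pos'])
go([.46,.12,.33],Rtool(104.15))
E
```

```text
scene 466 [0.4894 0.2643 0.0174] ((487.05426025390625, 266.7736511230469), (62.6829833984375, 112.94705200195312), 5.013012409210205)
side 398 [0.4857 0.2576 0.0191] ((485.7461242675781, 267.6444091796875), (60.57777786254883, 116.05389404296875), 4.311373233795166)
[-28.093   27.7894  87.7198   0.1604  64.4311 -42.3152]
 shift cm [ 34.5722   0.9653 -14.4253] rot [ 0.1415 -0.067   0.0031]
```

>>> send_rows(
  series=[
    [[54.8,6.9,-11.3],[0,0,9.2],1],
    [[54.8,6.9,-11.3],[0,0,9.2],1],
    [[54.8,6.9,-11.3],[0,0,9.2],1],
    [[54.8,6.9,-11.3],[0,0,9.2],1],
    [[54.8,6.9,-11.3],[0,0,9.2],1],
  ],
)

```text
time: 11.48
tool_pos: [0.4963, 0.0889, 0.2468]
orientation: [[-0.087, 0.996, -0.003], [0.996, 0.087, 0.003], [0.003, -0.002, -1.0]]
contact_force: [0.6, -0.3, 0.3]
grip_width: 0.0854
grip_force: 0.0
```

```bash
python3 - <<'E'
from h import *
s=robot.read_state(); print(s["tool_pos"],s['joint_pos'])
go([.48,.33,.30],Rtool(95))
E
```

```text
[0.4963 0.0889 0.2468] [ 3.243  18.1649 93.1441  0.2106 68.8271 -1.802 ]
 shift cm [24.1751  0.4504 -5.2335] rot [-0.1299 -0.2004 -0.0313]
```

>>> send_rows(
  series=[
    [[24.2,0.5,-5.2],[0,0,0],1],
    [[24.2,0.5,-5.2],[0,0,0],1],
    [[24.2,0.5,-5.2],[0,0,0],1],
    [[24.2,0.5,-5.2],[0,0,0],1],
    [[24.2,0.5,-5.2],[0,0,0],1],
  ],
)

```text
time: 12.1
tool_pos: [0.4806, 0.332, 0.2996]
orientation: [[-0.091, 0.996, -0.001], [0.996, 0.091, 0.004], [0.004, -0.001, -1.0]]
contact_force: [-0.7, -1.2, -0.4]
grip_width: 0.0853
grip_force: 0.0
```

```bash
python3 - <<'E'
from h import *
im,d,P,K,R,t=cam("wrist"); np.savez("w5",im=im,P=P,K=K,R=R,t=t); save("w5",cv2.resize(im,(560,420))); s=robot.read_state(); print(s["tool_pos"])
D=dict(np.load("w5.npz"))
m=(np.hypot(P[...,0]-.487,P[...,1]-.267)<.075)&(P[...,2]>.012)&(P[...,2]<.024); p=P[m]; print(len(p),np.median(p,0),cv2.minAreaRect((p[:,:2]*1000).astype(np.float32)))
E
```

```text
[0.4807 0.3298 0.2991]
3997 [0.4871 0.2749 0.0173] ((487.55767822265625, 271.5061950683594), (59.78169631958008, 110.07882690429688), 4.417977333068848)
```

View pics/w5.png

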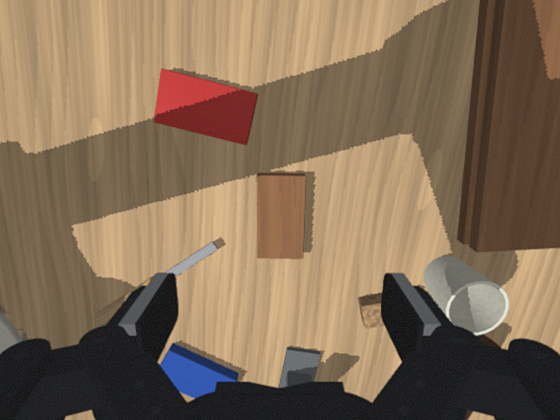

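The wrist view shows the spare at (281,215), the red look-alike at (205,105), the chisel tip at (220,242), the sander at (372,310) and the cup at (475,300), all clear of an open grip over the spare.

```bash
python3 - <<'E'
from h import *
D=dict(np.load("w1.npz"))
x0,y0,x1,y1=[int(.7*v) for v in (90,145,215,210)]
p=D["P"][y0:y1,x0:x1].reshape(-1,3); p=p[(p[:,2]>.03)&(p[:,2]<.1)&(p[:,1]>-.04)]
for _ in range(5):
    c=p.mean(0); n=np.linalg.svd(p-c)[2][2]; n*=np.sign(n[2]); p=p[abs((p-c)@n)<.003]
al=p[:,1]*.99995+p[:,0]*.0103
print("n",n,"orig along",np.mean(al-(p[:,2]-.0627)), "across x at", np.percentile(p[:,0],[1,99]).mean())
g=region(D,(75,110,262,240),.003,.2); print(cv2.minAreaRect((g[:,:2]*1000).astype(np.float32)))
go([.4876,.2715,.09],Rtool(94.4));go([.4876,.2715,.008],Rtool(94.4))
E
```

```text
n [-0.0168 -0.7073  0.7067] orig along 0.008686271346135225 across x at 0.5360152770804177
((536.0527954101562, 2.2613067626953125), (130.54957580566406, 50.575313568115234), 85.35556030273438)
 shift cm [-5.9292  0.209  20.8933] rot [-0.1125 -0.1578  0.7448]
 shift cm [-5.9519  0.225  29.0933] rot [-0.1125 -0.1578  0.7448]
```

```bash
python3 - <<'E'
from h import *
for f,o in [("w1",0),("w5",0),("w4",0)]:
    D=dict(np.load(f+".npz")); P=D["P"]
    m=(P[...,0]>.49)&(P[...,0]<.58)&(P[...,1]>-.08)&(P[...,1]<.10)&(P[...,2]>.003)&(P[...,2]<.11); p=P[m]
    if len(p)<200: continue
    print(f,len(p))
    for y in np.arange(-.07,.09,.01):
        w=p[(p[:,1]>=y)&(p[:,1]<y+.01)]
        lo=w[w[:,2]<.012]; hi=w[w[:,2]>.016]
        print("%.3f"%y,len(w),"base x",np.percentile(lo[:,0],[2,98])*1000 if len(lo)>8 else "-","hi x",np.percentile(hi[:,0],[2,98])*1000 if len(hi)>8 else "-", "z",np.percentile(w[:,2],[5,50,95])*1000 if len(w)>8 else "-", "ymin/max",w[:,1].min() if len(w) else 0,w[:,1].max() if len(w) else 0)
E
```

```text
w1 4937
-0.070 91 base x [512.0954 555.6843] hi x - z [3.7306 6.777  8.3457] ymin/max -0.0644055415767046 -0.060041250817001596
-0.060 369 base x [507.3023 556.2381] hi x [514.5184 549.5494] z [ 5.7268  8.2431 25.3752] ymin/max -0.05993973680364949 -0.05012203617567548
-0.050 261 base x [507.7789 557.4801] hi x [514.9691 549.7711] z [ 6.346  18.6848 24.0922] ymin/max -0.049922481677119546 -0.04002032165724834
-0.040 361 base x [508.4896 558.2621] hi x [515.5754 551.2052] z [ 6.4614 23.6325 29.8063] ymin/max -0.03998072601339728 -0.030017502657672307
-0.030 369 base x [518.1916 558.9227] hi x [516.2856 551.7849] z [ 6.6374 33.5806 39.6323] ymin/max -0.02994276903711543 -0.02005645084411617
-0.020 409 base x [547.9656 559.6701] hi x [517.1605 552.5425] z [ 6.7994 43.6332 49.6968] ymin/max -0.019995490328568843 -0.01016476628906346
-0.010 456 base x [547.1795 560.3355] hi x [518.008  553.4034] z [ 6.6954 53.5836 59.6911] ymin/max -0.009989430168093644 -4.2616884154633716e-05
0.000 503 base x [546.2801 561.3109] hi x [518.6363 554.0575] z [ 6.5604 63.6463 69.7632] ymin/max 2.978206842543
[... 2329 characters left out ...]
-0.060 89 base x [539.7173 555.1492] hi x - z [6.0244 7.2026 8.7423] ymin/max -0.059997251451356634 -0.055251844990952065
-0.050 0 base x - hi x - z - ymin/max 0 0
-0.040 0 base x - hi x - z - ymin/max 0 0
-0.030 0 base x - hi x - z - ymin/max 0 0
-0.020 0 base x - hi x - z - ymin/max 0 0
-0.010 0 base x - hi x - z - ymin/max 0 0
0.000 0 base x - hi x - z - ymin/max 0 0
0.010 0 base x - hi x - z - ymin/max 0 0
0.020 0 base x - hi x - z - ymin/max 0 0
0.030 0 base x - hi x - z - ymin/max 0 0
0.040 0 base x - hi x - z - ymin/max 0 0
0.050 0 base x - hi x - z - ymin/max 0 0
0.060 0 base x - hi x - z - ymin/max 0 0
0.070 0 base x - hi x - z - ymin/max 0 0
0.080 0 base x - hi x - z - ymin/max 0 0
```

>>> send_rows(
  series=[
    [[-5.9,0.2,20.9],[0,0,0.7],1],
    [[-5.9,0.2,20.9],[0,0,0.7],1],
    [[-5.9,0.2,20.9],[0,0,0.7],1],
    [[-5.9,0.2,20.9],[0,0,0.7],1],
    [[-5.9,0.2,25],[0,0,0.7],1],
  ],
)

```text
time: 12.78
tool_pos: [0.4881, 0.2685, 0.0486]
orientation: [[-0.073, 0.997, -0.002], [0.997, 0.073, 0.003], [0.003, -0.002, -1.0]]
contact_force: [1.2, 0.9, -0.6]
grip_width: 0.0854
grip_force: 0.0
```

```bash
python3 - <<'E'
from h import *
s=robot.read_state(); print(s["tool_pos"])
go([.4876,.2715,.009],Rtool(94.4))
E
```

```text
[0.4881 0.2685 0.0486]
 shift cm [ 0.2904 -0.0239  3.9633] rot [-0.0864 -0.1654 -0.2415]
```

>>> send_rows(
  series=[
    [[0.3,0,2],[0,0,0],1],
    [[0.3,0,4],[0,0,0],1],
    [[0.3,0,4],[0,0,0],0.4],
    [[0.3,0,4],[0,0,0],-0.2],
    [[0.3,0,4],[0,0,0],-0.2],
  ],
)

```text
time: 13.4
tool_pos: [0.4884, 0.2735, 0.0109]
orientation: [[-0.074, 0.997, -0.0], [0.997, 0.074, 0.004], [0.004, 0.0, -1.0]]
contact_force: [-0.1, 0.2, -0.4]
grip_width: 0.0584
grip_force: 64.2
```

>>> send_rows(
  series=[
    [[0,0,0],[0,0,0],-0.2],
    [[0,0,-1],[0,0,0],-0.2],
    [[0,0,-6],[0,0,0],-0.2],
    [[0,0,-12],[0,0,0],-0.2],
    [[0,0,-18],[0,0,0],-0.2],
  ],
)

```text
time: 14.02
tool_pos: [0.4879, 0.273, 0.1927]
orientation: [[-0.075, 0.997, -0.001], [0.997, 0.075, 0.004], [0.004, -0.0, -1.0]]
contact_force: [0.4, 0.0, -1.1]
grip_width: 0.0584
grip_force: 65.2
```

```bash
cat >> h.py <<'E'
ra=np.radians(85.4); AX=np.array([np.cos(ra),np.sin(ra),0]); O=np.array([.536,.0023,0]); UP=np.array([0,0,1.])
N=(UP-AX)/2**.5; SL=(UP+AX)/2**.5; SEAT=O-.0125*AX+.063*UP
E
python3 - <<'E'
from h import *
s=robot.read_state(); print(s["tool_pos"],s["grip_width"],s["grip_force"],s["joint_pos"],s["contact_force"])
T=SEAT+.06*N; print(SEAT,T)
go([.54,-.06,.23],Rtool(85.4),"over")
go([.54,-.06,.2],Rtool(85.4,45),"tilt"); go(T,Rtool(85.4,45),"app")
E
```

```text
[0.4879 0.273  0.1927] 0.05838811472722313 65.23832559585571 [22.994  25.9013 89.8902  0.219  64.1597 18.6203] [ 0.4159  0.0266 -1.0726]
[ 0.535  -0.0102  0.063 ] [ 0.5316 -0.0524  0.1054]
over shift cm [-33.5834   2.7097  -3.8449] rot [-0.0326 -0.2007  8.8783]
tilt shift cm [-33.594    2.7106  -0.8449] rot [-3.5164 44.7074  8.4021]
app shift cm [-32.8118   1.9316   8.6155] rot [-3.5164 44.7074  8.4021]
```

>>> send_rows(
  series=[
    [[-33.6,2.7,-3.8],[0,0,8.9],-0.2],
    [[-33.6,2.7,-3.8],[0,0,8.9],-0.2],
    [[-33.6,2.7,-3.8],[0,0,8.9],-0.2],
    [[-33.6,2.7,-3.8],[0,0,8.9],-0.2],
    [[-33.6,2.7,-3.8],[0,0,8.9],-0.2],
  ],
)

```text
time: 14.65
tool_pos: [0.536, -0.0358, 0.2252]
orientation: [[0.081, 0.997, -0.0], [0.997, -0.081, 0.003], [0.003, -0.0, -1.0]]
contact_force: [1.1, 0.0, -0.9]
grip_width: 0.0581
grip_force: 65.2
```

```bash
python3 - <<'E'
from h import *
s=robot.read_state(); print(s["tool_pos"],s["grip_width"],s["grip_force"],s["joint_pos"],s["contact_force"])
T=SEAT+.06*N
go([.54,-.06,.2],Rtool(85.4,45),"tilt"); go(T,Rtool(85.4,45),"app")
E
```

```text
[ 0.536  -0.0358  0.2252] 0.05811666977823347 65.24630427360535 [-10.3003  22.1247  90.5557   0.2022  67.3538  -5.7586] [ 1.1068  0.0015 -0.8669]
tilt shift cm [-2.3928  0.5915  2.5073] rot [-0.007  44.8109 -0.0247]
app shift cm [-1.7391 -0.3046 11.9671] rot [-0.007  44.8109 -0.0247]
```

>>> send_rows(
  series=[
    [[-2.4,0.6,2.5],[0,10,0],-0.2],
    [[-2.4,0.6,2.5],[0,20,0],-0.2],
    [[-2.4,0.6,2.5],[0,30,0],-0.2],
    [[-2.4,0.6,2.5],[0,40,0],-0.2],
    [[-2.4,0.6,2.5],[0,44.8,0],-0.2],
  ],
)

```text
time: 15.28
tool_pos: [0.5401, -0.0593, 0.1993]
orientation: [[0.058, 0.997, 0.058], [0.702, -0.082, 0.708], [0.71, -0.0, -0.704]]
contact_force: [-0.6, 0.4, -0.9]
grip_width: 0.0584
grip_force: 65.3
```

```bash
python3 - <<'E'
from h import *
s=robot.read_state(); print(s["tool_pos"],s["grip_width"],s["grip_force"],s["joint_pos"],s["contact_force"])
# blank centre is 2 mm ahead in tool z, -1.5 mm in tool x: TCP = centre + .002*N + .0015*SL
for d in (.05,.012,.003): go(SEAT+.0015*SL+(.002+d)*N+.004*SL,Rtool(85.4,45),d)
E
```

```text
[ 0.5401 -0.0593  0.1993] 0.058445983719904095 65.27500033378601 [-34.9061  35.1643  89.3107  38.0966  84.0326 -44.2136] [-0.5665  0.3725 -0.882 ]
0.05 shift cm [-5.6847 -0.9056  7.8448] rot [ 0.0656 -0.2439 -0.1044]
0.012 shift cm [-5.7009 -0.9099 11.6447] rot [ 0.0656 -0.2439 -0.1044]
0.003 shift cm [-5.7047 -0.911  12.5447] rot [ 0.0656 -0.2439 -0.1044]
```

>>> send_rows(
  series=[
    [[-5.7,-0.9,4],[0,0,0],-0.2],
    [[-5.7,-0.9,7.8],[0,0,0],-0.2],
    [[-5.7,-0.9,10.5],[0,0,0],-0.2],
    [[-5.7,-0.9,11.8],[0,0,0],-0.2],
    [[-5.7,-0.9,11.8],[0,0,0],-0.2],
  ],
)

```text
time: 15.9
tool_pos: [0.5346, -0.0141, 0.0755]
orientation: [[0.057, 0.997, 0.056], [0.705, -0.08, 0.705], [0.707, -0.001, -0.707]]
contact_force: [0.1, -0.0, -0.5]
grip_width: 0.0583
grip_force: 65.3
```

```bash
python3 - <<'E'
from h import *
s=robot.read_state(); print(s["tool_pos"],s["grip_width"],s["contact_force"])
go(SEAT+.0015*SL+.002*N+.002*SL,Rtool(85.4,45))
E
```

```text
[ 0.5346 -0.0141  0.0755] 0.05831232866586662 [ 0.1099 -0.0474 -0.5319]
 shift cm [-0.2563  0.0045  0.9683] rot [-0.0585  0.005  -0.0141]
```

>>> send_rows(
  series=[
    [[-0.2,0,0.4],[0,0,0],-0.2],
    [[-0.2,0,0.75],[0,0,0],-0.2],
    [[-0.2,0,0.75],[0,0,0],-0.2],
  ],
)

```text
time: 16.27
tool_pos: [0.5349, -0.0107, 0.0686]
orientation: [[0.058, 0.997, 0.056], [0.705, -0.081, 0.705], [0.707, -0.001, -0.707]]
contact_force: [0.3, 0.2, -0.3]
grip_width: 0.0582
grip_force: 65.3
```

>>> send_rows(
  series=[
    [[0,0,0.15],[0,0,0],-0.2],
    [[0,0,0.15],[0,0,0],-0.2],
  ],
)

```text
time: 16.52
tool_pos: [0.5349, -0.0094, 0.0674]
orientation: [[0.058, 0.997, 0.056], [0.705, -0.081, 0.705], [0.707, -0.001, -0.707]]
contact_force: [0.7, -0.1, -0.8]
grip_width: 0.0584
grip_force: 65.3
```

>>> send_rows(
  series=[
    [[0,0,0.1],[0,0,0],-0.2],
    [[0,0,0.1],[0,0,0],-0.2],
  ],
)

```text
time: 16.77
tool_pos: [0.5351, -0.0089, 0.0668]
orientation: [[0.058, 0.997, 0.056], [0.705, -0.081, 0.705], [0.707, -0.001, -0.707]]
contact_force: [-0.6, -2.1, 0.9]
grip_width: 0.0583
grip_force: 65.5
```

>>> send_rows(
  series=[
    [[-0.1,0,0.08],[0,0,0],-0.2],
    [[-0.1,0,0.08],[0,0,0],-0.2],
  ],
)

```text
time: 17.02
tool_pos: [0.5351, -0.0089, 0.0666]
orientation: [[0.057, 0.997, 0.057], [0.704, -0.081, 0.706], [0.708, -0.0, -0.706]]
contact_force: [-5.0, -7.1, 19.9]
grip_width: 0.0583
grip_force: 67.5
```

>>> send_rows(
  series=[
    [[0,0,0],[0,0,0],0.6],
    [[0,0,0],[0,0,0],1],
    [[0,0,0],[0,0,0],1],
    [[0,0,-4],[0,0,0],1],
    [[0,0,-9],[0,0,0],1],
  ],
)

```text
time: 17.65
tool_pos: [0.5293, -0.0723, 0.1294]
orientation: [[0.058, 0.997, 0.054], [0.704, -0.08, 0.706], [0.708, -0.003, -0.707]]
contact_force: [0.9, -0.3, -0.4]
grip_width: 0.0852
grip_force: 0.0
```

```bash
python3 - <<'E'
from h import *
s=robot.read_state(); print(s["tool_pos"],s["grip_width"],s["contact_force"])
im,d,P,K,R,t=cam("wrist"); m=(np.linalg.norm(P-SEAT,axis=-1)<.075); p=P[m]
h=(p-SEAT)@N*1000; a=(p-SEAT)@SL*1000; b=(p-SEAT)@np.cross(N,SL)*1000
k=(h>5)&(h<14); print("top h",np.median(h[k]),"rect",cv2.minAreaRect(np.c_[a,b][k].astype(np.float32)),k.sum())
go([.54,.02,.26],Rtool(85.4),"mid");go(SEAT+.11*SL,Rtool(85.4,-45),"app")
E
```

```text
[ 0.5293 -0.0723  0.1294] 0.08520227395612043 [ 0.891  -0.3229 -0.3649]
top h 8.621730398792689 rect ((0.5645484924316406, -0.1888580322265625), (109.51422882080078, 60.17180252075195), 0.0758330449461937) 14361
mid shift cm [15.8758  0.1227 -2.1021] rot [  0.2005 -44.8051  -0.038 ]
app shift cm [10.832  -0.1777  9.6901] rot [  0.1847 -89.805   -0.121 ]
```

>>> send_rows(
  series=[
    [[5,0.1,-4],[0,-5,0],1],
    [[10,0.1,-4],[0,-15,0],1],
    [[15.9,0.1,-2.1],[0,-25,0],1],
    [[15.9,0.1,-2.1],[0,-35,0],1],
    [[15.9,0.1,-2.1],[0,-44.8,0],1],
  ],
)

```text
time: 18.32
tool_pos: [0.5394, 0.0258, 0.2579]
orientation: [[0.079, 0.997, 0.003], [0.997, -0.079, -0.002], [-0.002, 0.003, -1.0]]
contact_force: [-1.2, -0.5, -2.2]
grip_width: 0.0856
grip_force: 0.0
```

```bash
python3 - <<'E'
from h import *
s=robot.read_state(); print(s["tool_pos"],s["joint_pos"])
go(SEAT+.13*SL,Rtool(85.4,-45),"app")
E
```

```text
[0.5394 0.0258 0.2579] [-3.5273 20.2781 87.7753 -0.1238 71.7749  1.0709]
app shift cm [ 5.5943 -0.1742 10.2851] rot [  0.1806 -44.8856  -0.03  ]
```

>>> send_rows(
  series=[
    [[5.6,-0.2,0],[0,-10,0],1],
    [[5.6,-0.2,0],[0,-20,0],1],
    [[5.6,-0.2,3],[0,-30,0],1],
    [[5.6,-0.2,7],[0,-40,0],1],
    [[5.6,-0.2,10.3],[0,-44.9,0],1],
  ],
)

```text
time: 18.95
tool_pos: [0.5409, 0.0825, 0.1514]
orientation: [[0.053, 0.997, -0.056], [0.705, -0.078, -0.705], [-0.707, -0.002, -0.707]]
contact_force: [0.2, 0.7, -0.3]
grip_width: 0.0853
grip_force: 0.0
```

```bash
python3 - <<'E'
from h import *
s=robot.read_state(); print(s["tool_pos"],s["joint_pos"])
go(SEAT+.022*SL,Rtool(85.4,-45),"grasp")
im,d,P,K,R,t=cam("wrist"); m=(np.linalg.norm(P-SEAT,axis=-1)<.08); p=P[m]
h=(p-SEAT)@N*1000; a=(p-SEAT)@SL*1000; b=(p-SEAT)@np.cross(N,SL)*1000
print(len(p)); k=(a>50)&(a<62); print("end face a",np.median(a[k]),"h",np.percentile(h[k],[2,98]),"b",np.percentile(b[k],[2,98]))
E
```

```text
[0.5409 0.0825 0.1514] [ 23.9044  41.5167  84.3054 -38.8669  81.9162  43.7731]
grasp shift cm [-0.3201  0.1534 10.6131] rot [ 0.0122 -0.0198  0.1997]
12279
end face a 55.09808417125088 h [-19.568   7.825] b [-28.1867  28.1697]
```

>>> send_rows(
  series=[
    [[-0.3,0.15,3],[0,0,0],1],
    [[-0.3,0.15,7],[0,0,0],1],
    [[-0.3,0.15,10.6],[0,0,0],1],
    [[-0.3,0.15,10.6],[0,0,0],0.6],
    [[-0.3,0.15,10.6],[0,0,0],-0.2],
  ],
)

```text
time: 19.62
tool_pos: [0.5369, 0.0047, 0.0813]
orientation: [[0.058, 0.997, -0.057], [0.709, -0.081, -0.701], [-0.703, -0.0, -0.711]]
contact_force: [-0.6, -3.8, 2.2]
grip_width: 0.0596
grip_force: 64.7
```

>>> send_rows(
  series=[
    [[0,0,0],[0,0,0],-0.2],
    [[0,0,0],[0,0,0],-0.2],
  ],
)

```text
time: 19.88
tool_pos: [0.537, 0.0049, 0.0815]
orientation: [[0.057, 0.997, -0.056], [0.708, -0.08, -0.701], [-0.704, 0.0, -0.711]]
contact_force: [0.2, -6.3, 2.1]
grip_width: 0.0593
grip_force: 64.9
```

```bash
python3 - <<'E'
from h import *
s=robot.read_state(); p=np.array(s["tool_pos"]);print(p,s["grip_width"],s["grip_force"],s["contact_force"]); R0=np.array(s["orientation"]).reshape(3,3)
c=SEAT+.0006*SL; print("blank centre in tool (mm)",R0.T@(c-p)*1000)
print(R0.T@N,R0.T@UP)
E
```

```text
[0.537  0.0049 0.0815] 0.059269405543697154 64.90118265151978 [ 0.2028 -6.3054  2.0956]
blank centre in tool (mm) [ 2.2221 -0.827  23.2038]
[-1.      0.     -0.0049] [-0.7036  0.0001 -0.7106]
```

```bash
python3 - <<'E'
from h import *
go(SEAT+.022*SL+.05*N,Rtool(85.4,-45),"off")
go([.535,-.03,.28],Rtool(85.4,-30),"a")
go([.535,-.06,.28],Rtool(85.4,0),"b")
E
```

```text
off shift cm [-4.7672 -0.0823  0.1557] rot [ 0.0051 -0.2832 -0.0024]
a shift cm [-16.4515   0.0786 -11.648 ] rot [ 0.0054 14.7168 -0.0017]
b shift cm [-18.5764   0.3191  -9.544 ] rot [ 0.0058 44.7168 -0.0003]
```

>>> send_rows(
  series=[
    [[-1.5,0,0],[0,0,0],-0.2],
    [[-5,0,0],[0,0,0],-0.2],
    [[-10,0,-4],[0,5,0],-0.2],
    [[-14,0,-8],[0,10,0],-0.2],
    [[-16.5,0.1,-11.6],[0,14.7,0],-0.2],
  ],
)

```text
time: 20.5
tool_pos: [0.5349, -0.0313, 0.2827]
orientation: [[0.071, 0.997, -0.038], [0.865, -0.08, -0.495], [-0.497, 0.003, -0.868]]
contact_force: [1.2, -0.3, -1.4]
grip_width: 0.0592
grip_force: 65.1
```

```bash
python3 - <<'E'
from h import *
s=robot.read_state(); print(s["tool_pos"],s["joint_pos"],s["grip_width"],s["grip_force"],s["contact_force"])
go([.535,-.08,.28],Rtool(95,0),"b")
E
```

```text
[ 0.5349 -0.0313  0.2827] [  7.3678  23.2439  86.0331 -29.7127  78.9661  19.9499] 0.05923395115036866 65.11783003807068 [ 1.1758 -0.2894 -1.4136]
b shift cm [-4.0774  0.3992  2.6483] rot [-2.3509 29.7312 -9.4093]
```

>>> send_rows(
  series=[
    [[-4,0.4,2.6],[-0.8,10,-3],-0.2],
    [[-4,0.4,2.6],[-1.6,20,-6.2],-0.2],
    [[-4,0.4,2.6],[-2.4,29.7,-9.4],-0.2],
    [[-4,0.4,2.6],[-2.4,29.7,-9.4],-0.2],
  ],
)

```text
time: 21.0
tool_pos: [0.535, -0.0813, 0.2777]
orientation: [[-0.083, 0.997, -0.001], [0.997, 0.083, -0.004], [-0.004, -0.001, -1.0]]
contact_force: [0.8, -0.3, -0.8]
grip_width: 0.0593
grip_force: 65.2
```

```bash
python3 - <<'E'
from h import *
s=robot.read_state(); print(s["tool_pos"],s["joint_pos"],s["grip_width"],s["grip_force"],s["contact_force"])
go(rack(21,1.0,.28),Rtool(104.15,0),"over");go(rack(21,1.0,.10),Rtool(104.15,0),"down")
im,d,P,K,R,t=cam("wrist"); save("w6",im); R0=np.array(s["orientation"]).reshape(3,3); T=(P-s["tool_pos"])@R0*1000
m=(T[...,2]<0)&(T[...,2]>-60)&(abs(T[...,0])<16)&(abs(T[...,1])<27); p=T[m]; print("held end face: n",len(p), np.median(p,0) if len(p) else 0, np.percentile(p[:,0],[2,98]),np.percentile(p[:,1],[2,98]))
A=np.c_[p[:,:2],np.ones(len(p))];print(np.degrees(np.linalg.lstsq(A,p[:,2],rcond=None)[0][:2]))
E
```

```text
[ 0.535  -0.0813  0.2777] [-14.8162  19.3604  85.8604  -0.2514  74.7534 -19.5049] 0.05925238159414006 65.17059087753296 [ 0.7624 -0.3192 -0.774 ]
over shift cm [-16.3045  -0.5893  -0.1648] rot [-0.0761  0.2321 -9.3952]
down shift cm [-16.23    -0.5715  17.835 ] rot [-0.0761  0.2321 -9.3952]
held end face: n 12674 [ 10.5112  -0.17   -30.6311] [-4.8767 12.1479] [-25.926   26.0254]
[53.1651 -0.2297]
```

View pics/w6.png

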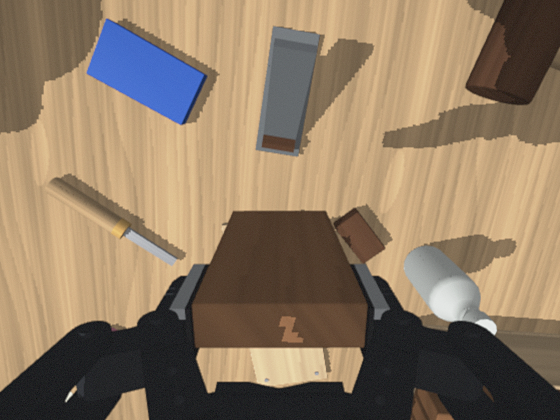

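The held blank fills the centre, with its end face at (280,325) and broad face above at (280,255). It looks square between the pads. Next I check its tilt and the lower end.

```bash
python3 - <<'E'
from h import *
s=robot.read_state(); im,d,P,K,R,t=cam("wrist"); R0=np.array(s["orientation"]).reshape(3,3); T=(P-s["tool_pos"])@R0*1000
m=(T[...,2]<75)&(T[...,2]>-25)&(abs(T[...,0]-10)<15)&(abs(T[...,1])<22); p=T[m]
A=np.c_[p[:,1:],np.ones(len(p))];c=np.linalg.lstsq(A,p[:,0],rcond=None)[0];print("face x =",c,"tilt deg",np.degrees(c[:2]),"resid",(p[:,0]-A@c).std())
m=(T[...,2]<95)&(abs(T[...,0]-11)<8)&(abs(T[...,1])<22); print("z ext",np.percentile(T[m][:,2],[.5,99.5]))
m=(abs(T[...,2]-20)<30)&(abs(T[...,0]-11)<5); print("y ext",np.percentile(T[m][:,1],[1,99]))
q=rk(P); 
E
```

```text
face x = [ 0.0007 -0.0053 11.5115] tilt deg [ 0.042  -0.3056] resid 0.26224375866731586
z ext [-81.5116  75.1101]
y ext [-39.5229  39.1642]
```

>>> send_rows(
  series=[
    [[-16.6,-0.6,0],[0,0,-9.4],-0.2],
    [[-16.6,-0.6,0],[0,0,-9.4],-0.2],
    [[-16.6,-0.6,0],[0,0,-9.4],-0.2],
    [[-16.6,-0.6,0],[0,0,-9.4],-0.2],
  ],
)

```text
time: 21.6
tool_pos: [0.5436, -0.246, 0.2765]
orientation: [[-0.246, 0.969, -0.005], [0.969, 0.246, -0.007], [-0.006, -0.006, -1.0]]
contact_force: [0.5, 1.0, -1.1]
grip_width: 0.0592
grip_force: 65.1
```

```bash
python3 - <<'E'
from h import *
s=robot.read_state(); print(s["tool_pos"],rk(np.array(s["tool_pos"])),s["grip_force"])
for z in (.28,.13,.092): go(rack(17.5,.9,z),Rtool(104.15),z)
im,d,P,K,R,t=cam("wrist"); q=rk(P); m=(q[...,2]>112)&(q[...,2]<125)&(q[...,0]<100); print("row x",np.percentile(q[m][:,0],[1,99]),m.sum())
slopes(q)
E
```

```text
[ 0.5436 -0.246   0.2765] [ 19.0014   0.4219 276.531 ] 65.14770269393921
0.28 shift cm [-0.152  -0.0503 -0.3457] rot [-0.364  0.33   0.103]
0.13 shift cm [-0.0657  0.0451 14.6537] rot [-0.364  0.33   0.103]
0.092 shift cm [-0.0439  0.0693 18.4536] rot [-0.364  0.33   0.103]
row x [-204.9691   87.5873] 7646
38 slope deg [-1.1236 -0.1378] z 119.33619850074106 y [-29.3651  27.6309] -0.8670966594068137
56 slope deg [-8.9219  0.1111] z 119.29124635265427 y [-27.0849  30.3184] 1.6167345807941604
74 slope deg [-8.2875  0.0975] z 119.3274106127324 y [-27.2718  30.5165] 1.622338710789128
backstop y [-27.9254  29.039 ] 0.5567786168959579 x [ 91.0992 106.3897]
```

>>> send_rows(
  series=[
    [[-0.15,-0.05,5],[0,0,0],-0.2],
    [[-0.15,-0.05,10],[0,0,0],-0.2],
    [[-0.15,-0.05,14],[0,0,0],-0.2],
    [[-0.15,-0.05,17],[0,0,0],-0.2],
    [[-0.15,-0.05,18],[0,0,0],-0.2],
  ],
)

```text
time: 22.28
tool_pos: [0.5423, -0.2446, 0.0956]
orientation: [[-0.25, 0.968, -0.006], [0.968, 0.25, -0.004], [-0.002, -0.007, -1.0]]
contact_force: [-0.4, -0.0, 0.2]
grip_width: 0.0596
grip_force: 65.2
```

```bash
python3 - <<'E'
from h import *
s=robot.read_state(); print(rk(np.array(s["tool_pos"])),s["contact_force"],s["orientation"])
im,d,P,K,R,t=cam("wrist"); q=rk(P); slopes(q,[(15,26)]); slopes(q)
m=(q[...,2]>112)&(abs(q[...,1])<20)&(q[...,2]<125)&(q[...,0]<91)&(q[...,0]>29); print(np.histogram(q[m][:,0],bins=range(0,96,4)))
for z in (.092,.089): go(rack(17.5,.9,z),Rtool(104.15),z)
E
```

```text
[20.7044  1.3332 95.5973] [-0.406  -0.0347  0.2072] [[-0.2504  0.9681 -0.0061]
 [ 0.9682  0.2503 -0.0036]
 [-0.002  -0.0068 -1.    ]]
15 slope deg [0.2301 0.4874] z 126.94429831830473 y [-28.5185  29.8583] 0.6699253177756876
backstop y [-27.8192  29.322 ] 0.7514133889314092 x [ 91.3349 106.1124]
38 slope deg [-1.2402 -0.0816] z 119.39086255119076 y [-28.9797  28.0265] -0.47661374540385104
56 slope deg [-6.5651 -0.0744] z 119.329564845449 y [-26.8114  30.1247] 1.6566427668824613
74 slope deg [-5.3767 -0.1006] z 119.38100899902517 y [-26.6284  30.3768] 1.8742147049065156
backstop y [-27.8192  29.322 ] 0.7514133889314092 x [ 91.3349 106.1124]
(array([   0,    0,    0,    0,    0,    0,    0,  165, 1793, 1170, 1207,
       1222, 1293, 1288, 1357, 1391, 1447, 1438, 1541, 1576, 1630, 1726,
        221]), array([ 0,  4,  8, 12, 16, 20, 24, 28, 32, 36, 40, 44, 48, 52, 56, 60, 64,
       68, 72, 76, 80, 84, 88, 92]))
0.092 shift cm [-0.2782  0.042   0.3508] rot [-0.3624  0.1216  0.33  ]
0.089 shift cm [-0.2776  0.0439  0.6508] rot [-0.3624  0.1216  0.33  ]
```

>>> send_rows(
  series=[
    [[-0.2,0,0.4],[-0.3,0,0.3],-0.2],
    [[-0.2,0,0.55],[-0.3,0,0.3],-0.2],
    [[-0.2,0,0.65],[-0.3,0,0.3],-0.2],
    [[-0.2,0,0.65],[-0.3,0,0.3],-0.2],
  ],
)

```text
time: 22.82
tool_pos: [0.5434, -0.2491, 0.0909]
orientation: [[-0.243, 0.97, 0.002], [0.97, 0.243, -0.003], [-0.004, 0.002, -1.0]]
contact_force: [0.0, -0.4, -0.7]
grip_width: 0.059
grip_force: 65.2
```

```bash
python3 - <<'E'
from h import *
s=robot.read_state(); print(rk(np.array(s["tool_pos"])),s["contact_force"])
im,d,P,K,R,t=cam("wrist"); q=rk(P); slopes(q,[(14,25)]); 
E
```

```text
[16.0882  1.418  90.853 ] [ 0.0185 -0.3689 -0.6508]
14 slope deg [-0.6577 -0.0066] z 122.18815339216341 y [-28.9348  31.6251] 1.3451562994240636
backstop y [-27.7998  29.3269] 0.7635629685580998 x [ 91.3326 106.0659]
```

>>> send_rows(
  series=[
    [[0,0.05,0.15],[0,0,0],-0.2],
    [[0,0.05,0.25],[0,0,0],-0.2],
    [[0,0.05,0.25],[0,0,0],-0.2],
  ],
)

```text
time: 23.25
tool_pos: [0.5439, -0.249, 0.0881]
orientation: [[-0.243, 0.97, 0.002], [0.97, 0.243, -0.003], [-0.003, 0.001, -1.0]]
contact_force: [-0.3, -0.1, 2.5]
grip_width: 0.0597
grip_force: 65.5
```

```bash
python3 - <<'E'
from h import *
s=robot.read_state(); print(rk(np.array(s["tool_pos"])),s["contact_force"])
im,d,P,K,R,t=cam("wrist"); q=rk(P); slopes(q,[(14,25)]); 
E
```

```text
[16.1216  0.9218 88.1388] [-0.3462 -0.1397  2.5465]
14 slope deg [-0.5918 -0.0501] z 119.50735104527118 y [-29.8289  31.6804] 0.9257609318459377
backstop y [-27.7533  29.3407] 0.7936705809846369 x [ 91.3283 106.0978]
```

>>> send_rows(
  series=[
    [[0.3,0,0],[0,0,0],-0.2],
    [[0.6,0,0],[0,0,0],-0.2],
    [[0.75,0,0],[0,0,0],-0.2],
    [[0.85,0,0],[0,0,0],-0.2],
    [[0.85,0,0],[0,0,0],-0.2],
  ],
)

```text
time: 23.92
tool_pos: [0.542, -0.2408, 0.0882]
orientation: [[-0.243, 0.97, 0.003], [0.97, 0.243, -0.003], [-0.004, 0.002, -1.0]]
contact_force: [1.5, -2.7, 4.7]
grip_width: 0.0595
grip_force: 65.8
```

```bash
python3 - <<'E'
from h import *
s=robot.read_state(); print(rk(np.array(s["tool_pos"])),s["contact_force"])
im,d,P,K,R,t=cam("wrist"); q=rk(P); slopes(q,[(22,33)]);slopes(q)
E
```

```text
[24.5291  0.7374 88.1676] [ 1.4996 -2.6503  4.7043]
22 slope deg [-0.458  -0.0759] z 119.54124788568956 y [-29.9974  31.325 ] 0.6638056901430076
backstop y [-27.7093  29.3102] 0.8004099133241294 x [ 91.3321 106.1469]
38 slope deg [-0.6921 -0.0456] z 119.56180010290299 y [-28.9205  28.0431] -0.43868349525948425
56 slope deg [-0.5117 -0.0397] z 119.56398276632942 y [-26.84    30.1264] 1.6431759790365934
74 slope deg [-1.0469 -0.0269] z 119.57155390609694 y [-26.5773  30.2949] 1.8588021688829972
backstop y [-27.7093  29.3102] 0.8004099133241294 x [ 91.3321 106.1469]
```

>>> send_rows(
  series=[
    [[0,0,0],[0,0,0],0.9],
    [[0,0,0],[0,0,0],0.9],
    [[1,-0.01,0],[0,0,0],0.9],
    [[2.1,-0.01,0],[0,0,0],0.9],
    [[2.1,-0.01,0],[0,0,0],0.9],
  ],
)

```text
time: 24.6
tool_pos: [0.5361, -0.2191, 0.0879]
orientation: [[-0.244, 0.97, 0.001], [0.97, 0.244, -0.002], [-0.003, 0.001, -1.0]]
contact_force: [-0.3, -0.1, -0.6]
grip_width: 0.0813
grip_force: 0.0
```

```bash
python3 - <<'E'
from h import *
s=robot.read_state(); print(rk(np.array(s["tool_pos"])),s["contact_force"],s["grip_width"])
go(rack(45,.9,.088),Rtool(104.15));go(rack(72,.9,.088),Rtool(104.15))
E
```

```text
[47.0108  1.1606 87.8534] [-0.3159 -0.1464 -0.5571] 0.08134959974510378
 shift cm [-0.2011  0.0262 -0.0141] rot [ 0.0378  0.146  -0.0259]
 shift cm [ 2.4989  0.0249 -0.021 ] rot [ 0.0378  0.146  -0.0259]
```

>>> send_rows(
  series=[
    [[-0.1,0.02,0],[0,0,0],0.9],
    [[-0.1,0.02,0],[0,0,0],0.5],
    [[-0.1,0.02,0],[0,0,0],0.38],
    [[-0.1,0.02,0],[0,0,0],0.38],
    [[-0.1,0.02,0],[0,0,0],0.38],
  ],
)

```text
time: 25.22
tool_pos: [0.5371, -0.2214, 0.0881]
orientation: [[-0.243, 0.97, 0.002], [0.97, 0.243, -0.003], [-0.004, 0.002, -1.0]]
contact_force: [0.6, -0.8, 2.6]
grip_width: 0.0595
grip_force: 39.4
```

>>> send_rows(
  series=[
    [[0,0,0],[0,0,0],0.9],
    [[0,0,0],[0,0,0],0.9],
    [[1.3,0,0],[0,0,0],0.9],
    [[2.6,0,0],[0,0,0],0.9],
    [[2.6,0,0],[0,0,0],0.9],
  ],
)

```text
time: 25.85
tool_pos: [0.5301, -0.1946, 0.0878]
orientation: [[-0.244, 0.97, 0.001], [0.97, 0.244, -0.002], [-0.003, 0.001, -1.0]]
contact_force: [0.6, 0.2, -0.4]
grip_width: 0.0815
grip_force: 0.0
```

>>> send_rows(
  series=[
    [[0,0,0],[0,0,0],0.5],
    [[0,0,0],[0,0,0],0.38],
    [[0,0,0],[0,0,0],0.38],
    [[0,0,0],[0,0,0],0.9],
    [[0,0,0],[0,0,0],0.9],
  ],
)

```text
time: 26.48
tool_pos: [0.5307, -0.1962, 0.0877]
orientation: [[-0.243, 0.97, 0.002], [0.97, 0.243, -0.003], [-0.003, 0.001, -1.0]]
contact_force: [0.6, 0.0, 0.9]
grip_width: 0.0815
grip_force: 0.0
```

>>> send_rows(
  series=[
    [[0,0,-4],[0,0,0],0.9],
    [[0,0,-8],[0,0,0],0.9],
    [[-4,0,-9],[0,0,0],0.9],
    [[-8,0,-9],[0,0,0],0.9],
    [[-8,0,-9],[0,0,0],0.9],
  ],
)

```text
time: 27.1
tool_pos: [0.5505, -0.2759, 0.1781]
orientation: [[-0.241, 0.971, 0.003], [0.971, 0.241, -0.004], [-0.004, 0.002, -1.0]]
contact_force: [0.8, -0.3, -0.0]
grip_width: 0.0811
grip_force: 0.0
```

```bash
python3 - <<'E'
from h import *
s=robot.read_state(); print(rk(np.array(s["tool_pos"])),s["contact_force"],s["grip_width"])
im,d,P,K,R,t=cam("wrist"); q=rk(P); slopes(q,[(20,35),(38,53),(56,71),(74,89)])
m=(q[...,2]>115)&(q[...,2]<125)&(abs(q[...,1])<20); print(np.percentile(q[m][:,0],[.5,99.5]))
g=lambda x,z,p=0: go(rack(x,.8,z),Rtool(104.15,p),f"{x},{z},{p}")
g(-30,.18);g(-30,.05,20);g(-10,.05,20)
E
```

```text
[-11.5996   1.114  178.0843] [ 0.8297 -0.3165 -0.0142] 0.08110881125178607
20 slope deg [-0.3475  0.0248] z 119.4242179425643 y [-28.0982  29.2113] 0.5565489818014946
38 slope deg [-0.0922 -0.0614] z 119.43437583127675 y [-28.9393  28.066 ] -0.43664973621024217
56 slope deg [-0.5903 -0.0924] z 119.39063249617773 y [-27.2944  29.8585] 1.2820591143781819
74 slope deg [-0.0826 -0.1718] z 119.39637478648535 y [-26.8482  30.2817] 1.7167196921094767
backstop y [-28.0244  29.2636] 0.6195990086006145 x [ 91.947 105.981]
[18.0417 88.9839]
-30,0.18,0 shift cm [-2.0104  0.0593 -0.2152] rot [ 0.067   0.1794 -0.1679]
-30,0.05,20 shift cm [-1.9697  0.0441 12.7847] rot [ 0.0956 20.1794 -0.1545]
-10,0.05,20 shift cm [ 0.0303  0.0382 12.7784] rot [ 0.0956 20.1794 -0.1545]
```

>>> send_rows(
  series=[
    [[-1.5,0.05,0],[0,10,0],0],
    [[-1.5,0.05,1],[0,20,0],0],
    [[-1.5,0.05,6],[0,20,0],0],
    [[-1.0,0.04,11],[0,20,0],0],
    [[-0.3,0.04,12.8],[0,20,0],0],
  ],
)

```text
time: 27.78
tool_pos: [0.5497, -0.2745, 0.047]
orientation: [[-0.228, 0.97, -0.085], [0.911, 0.243, 0.332], [0.343, -0.002, -0.939]]
contact_force: [-0.1, 0.2, 0.3]
grip_width: 0.0429
grip_force: 0.0
```

```bash
python3 - <<'E'
from h import *
s=robot.read_state(); print(rk(np.array(s["tool_pos"])),s["contact_force"],s["grip_width"])
for x in (3,6,8): go(rack(x,.8,.05),Rtool(104.15,20),x)
E
```

```text
[-10.0991   1.5403  47.0203] [-0.0763  0.201   0.305 ] 0.042873829231747866
3 shift cm [1.3328 0.072  0.1688] rot [-0.0827 -0.0388 -0.0987]
6 shift cm [1.6147 0.0716 0.2716] rot [-0.0827 -0.0388 -0.0987]
8 shift cm [1.8026 0.0714 0.3401] rot [-0.0827 -0.0388 -0.0987]
```

>>> send_rows(
  series=[
    [[0.8,0.05,0],[0,0,0],0],
    [[1.3,0.07,0.17],[0,0,0],0],
    [[1.6,0.07,0.27],[0,0,0],0],
    [[1.75,0.07,0.32],[0,0,0],0],
    [[1.75,0.07,0.32],[0,0,0],0],
  ],
)

```text
time: 28.4
tool_pos: [0.5478, -0.2594, 0.0534]
orientation: [[-0.229, 0.97, -0.081], [0.913, 0.243, 0.329], [0.339, 0.002, -0.941]]
contact_force: [0.3, -0.2, 0.2]
grip_width: 0.043
grip_force: 0.0
```

```bash
python3 - <<'E'
from h import *
s=robot.read_state(); print(rk(np.array(s["tool_pos"])),s["contact_force"],s["grip_width"])
im,d,P,K,R,t=cam("wrist"); q=rk(P); slopes(q,[(20,35),(38,53),(56,71),(74,89)])
E
```

```text
[ 5.0039 -0.3704 53.3933] [ 0.3206 -0.1528  0.206 ] 0.04299864024356046
20 slope deg [-0.3128 -0.0026] z 119.49573151144982 y [-27.7003  29.1621] 0.7309008672354746
38 slope deg [-0.5097 -0.0634] z 119.47716033395417 y [-28.7544  27.9672] -0.3936147204357585
56 slope deg [-0.3747 -0.    ] z 119.48757069977128 y [-27.1092  29.7503] 1.3205498517793508
74 slope deg [-0.3988 -0.046 ] z 119.47102098456996 y [-26.5623  30.268 ] 1.8528737171242398
```

>>> send_rows(
  series=[
    [[0.1,-0.1,0.3],[0,0,0],0],
    [[0.2,-0.1,0.35],[0,0,0],0],
    [[0.2,-0.1,0.35],[0,0,0],0],
  ],
)

```text
time: 28.82
tool_pos: [0.5467, -0.2581, 0.0505]
orientation: [[-0.229, 0.97, -0.079], [0.914, 0.243, 0.327], [0.336, 0.003, -0.942]]
contact_force: [2.5, -9.1, 1.2]
grip_width: 0.0431
grip_force: 4.6
```

>>> send_rows(
  series=[
    [[0.1,0,0.04],[0,0,0],0],
    [[0.1,0,0.04],[0,0,0],0],
  ],
)

```text
time: 29.08
tool_pos: [0.5467, -0.2577, 0.0505]
orientation: [[-0.229, 0.97, -0.079], [0.914, 0.243, 0.326], [0.335, 0.003, -0.942]]
contact_force: [2.7, -11.7, 0.9]
grip_width: 0.0427
grip_force: 6.2
```

>>> send_rows(
  series=[
    [[-1,0,-0.35],[0,0,0],0],
    [[-2,0,-0.7],[0,0,0],0],
    [[-2.5,0,-5],[0,0,0],0],
    [[-2.5,0,-10],[0,-10,0],0],
    [[-2.5,0,-15],[0,-20,0],0],
  ],
)

```text
time: 29.7
tool_pos: [0.5639, -0.3294, 0.1844]
orientation: [[-0.242, 0.97, 0.004], [0.97, 0.242, -0.008], [-0.009, 0.002, -1.0]]
contact_force: [0.2, -0.6, -0.4]
grip_width: 0.0427
grip_force: 0.0
```

```bash
python3 - <<'E'
from h import *
s=robot.read_state(); print(rk(np.array(s["tool_pos"])),s["contact_force"])
im,d,P,K,R,t=cam("wrist"); q=rk(P); slopes(q,[(20,35),(38,53),(56,71),(74,89)])
m=(q[...,2]>115)&(q[...,2]<125)&(abs(q[...,1])<20); print("row x",np.percentile(q[m][:,0],[.5,99.5]))
i2=cam("side")[0]
save("fin",np.hstack([cv2.resize(im,(400,300)),cv2.resize(i2,(400,300))]))
E
```

```text
[-66.7525   1.1582 184.4421] [ 0.1637 -0.5865 -0.3668]
20 slope deg [ 0.0882 -0.0123] z 119.4165092621835 y [-28.1267  28.9853] 0.42931644829478444
38 slope deg [-0.0517  0.1118] z 119.38197359821292 y [-29.2237  28.0095] -0.6071187254051811Traceback (most recent call last):
  File "<stdin>", line 3, in <module>
  File "h.py", line 51, in slopes
    print(a,"slope deg",np.degrees(np.linalg.lstsq(A,p[:,2],rcond=None)[0][:2]),"z",np.median(p[:,2]),"y",np.percentile(e[:,1],[2,98]),np.percentile(e[:,1],[2,98]).mean())
                                                                                                          ~~~~~~~~~~~~~^^^^^^^^^^^^^^^
    return _quantile_unchecked(
        a, q, axis, out, overwrite_input, method, keepdims, weights)
    return _ureduce(a,
                    func=_quantile_ureduce_func,
    ...<5 lines>...
                    overwrite_input=overwrite_input,
                    method=method)
    r = func(a, **kwargs)
    result = _quantile(arr,
                       quantiles=q,
    ...<2 lines>...
                       out=out,
                       weights=wgt)
    slices_having_nans = np.isnan(arr[-1, ...])
                                  ~~~^^^^^^^^^
IndexError: index -1 is out of bounds for axis 0 with size 0
```

Out of view; I'll move up and forward for a full look.

>>> send_rows(
  series=[
    [[3,0,-6],[0,0,0],0],
    [[7,0,-10],[0,0,0],0],
    [[13,0,-12],[0,0,0],0],
    [[13,0,-12],[0,0,0],0],
  ],
)

```text
time: 30.25
tool_pos: [0.5315, -0.1987, 0.3045]
orientation: [[-0.246, 0.969, 0.004], [0.969, 0.246, -0.003], [-0.003, 0.003, -1.0]]
contact_force: [0.0, -1.6, -0.0]
grip_width: 0.0424
grip_force: 0.0
```

```bash
python3 - <<'E'
from h import *
im,d,P,K,R,t=cam("wrist"); q=rk(P)
m=(q[...,2]>115)&(q[...,2]<125)&(abs(q[...,1])<20); print("row x",np.percentile(q[m][:,0],[.5,99.5]))
i2=cam("side")[0]
save("fin",np.hstack([cv2.resize(im,(400,300)),cv2.resize(i2,(400,300))]))
slopes(q,[(20,35),(38,53),(56,71),(74,88)])
E
```

```text
row x [19.5612 90.5627]
20 slope deg [-0.2797  0.0468] z 119.41792194122198 y [-27.9496  29.1704] 0.6103549257072824
38 slope deg [-0.1374 -0.0722] z 119.4086712210432 y [-29.5362  27.9411] -0.7975719096737119
56 slope deg [0.1363 0.2481] z 119.37281625364996 y [-27.2086  29.4179] 1.1046605547831199
74 slope deg [ 0.6965 -0.1417] z 119.33574330424732 y [-26.6284  29.8728] 1.622227390512725
backstop y [-27.7942  29.1514] 0.6786144941513363 x [ 91.6849 106.6681]
```

View pics/fin.png

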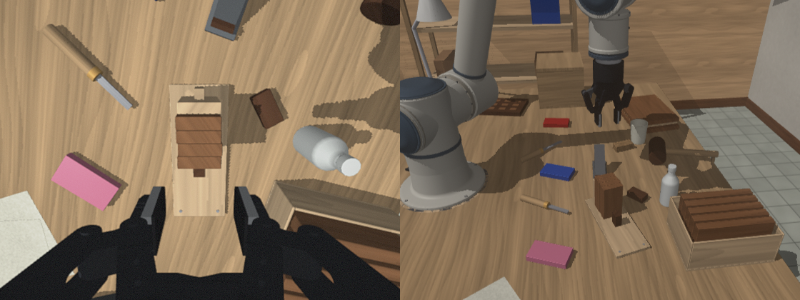

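All four blanks stand upright and tight against the backstop (wrist view, 200,135). Their sides are within about 1.5 mm of flush, the other things on the table haven't moved, and the arm is clear.

```bash
python3 -c "
from workcell import robot
print(robot.close_job())"
```

```text
the job is handed in; nothing more can be done
None
```

The job is handed in: all four blanks stand upright and face to face, tight against the backstop, with sides within about 1.5 mm of flush; the tools and other things were left alone, and it took about 30 s of the 72 s allowed.

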